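# Load and lock the indexing kitting stand

## Task

Put this order's cream jars on the swivel kitting stand. First turn the stand by its post, click by click, until the post stands at the single loading mark, and leave it there; stand every jar upright in a ring of its own; then turn the stand eight clicks (120 degrees) anticlockwise until the post stands at the double packing mark, and last slide the little recessed lock switch all the way towards the stand so that it cannot turn. Do not disturb the product box or the rubber stamp.

Things in the scene. Friction and masses are not known exactly. Their poses are not given: they have to be found in the camera images.
- axis (a point): Axis of the swivel stand at the top of its turning disc, 30 mm up. Aluminium disc 176 mm wide over a grey fixed foot 204 mm wide, 8 mm thick, with ticks each 15 deg. The frame is the fixed foot's (z up): seen from above the single white loading mark is 20 deg anticlockwise of its x, the double packing mark 140 deg anticlockwise, the lock 70 deg clockwise. Place and yaw vary.
- rack (a joint): Disc angle, rad, anticlockwise from above: 0 = post at the single loading mark, 2.094 (8 clicks) = at the double packing mark. Sprung detents each 15 deg (0.2618 rad, multiples from 0) hold it; about 5 N at the post passes a click; let go between two it jumps to the nearer. Range -0.4 to 2.5. Starts 2 to 6 clicks from loading. Turns only with the lock off.
- post (a point): Centre of the black upright grip by which the disc is turned: a round post of 18 mm diameter, grip from 60 to 115 mm above the bench, this point at 95 mm, 66 mm from the axis. It turns with the disc.
- ring1 (a point): Seat point of ring 1: where the centre of a seated jar is, 53 mm above the bench on the ring's axis. Plain steel rim on the turning disc, 59 mm inside, 66 mm outside diameter, 14 mm high (top edge 44 mm, floor 30 mm above the bench), 55 mm from the stand's axis, 90 degrees anticlockwise of the post. Turns with the disc.
- ring2 (a point): Seat point of ring 2: where the centre of a seated jar is, 53 mm above the bench on the ring's axis. Plain steel rim on the turning disc, 59 mm inside, 66 mm outside diameter, 14 mm high (top edge 44 mm, floor 30 mm above the bench), 55 mm from the stand's axis, 180 degrees anticlockwise of the post. Turns with the disc.
- ring3 (a point): Seat point of ring 3: where the centre of a seated jar is, 53 mm above the bench on the ring's axis. Plain steel rim on the turning disc, 59 mm inside, 66 mm outside diameter, 14 mm high (top edge 44 mm, floor 30 mm above the bench), 55 mm from the stand's axis, 270 degrees anticlockwise of the post. Turns with the disc.
- jar1_centre (a point): Centre (half-way up) of a cream jar standing on the bench in front of the bag sealer: white round jar with a pink screw lid, 53 mm in diameter, 46 mm high, 0.12 kg; this point is 23 mm above its underside, z is its axis. Two or three jars are present.
- jar2_centre (a point): Centre (half-way up) of a cream jar standing on the bench in front of the bag sealer: white round jar with a pink screw lid, 53 mm in diameter, 46 mm high, 0.12 kg; this point is 23 mm above its underside, z is its axis. Two or three jars are present.
- jar3_centre (a point): Centre (half-way up) of a cream jar standing on the bench in front of the bag sealer: white round jar with a pink screw lid, 53 mm in diameter, 46 mm high, 0.12 kg; this point is 23 mm above its underside, z is its axis. Two or three jars are present.
- lock_nib (a point): Top centre of the lock switch's black nib, 32 mm up, flush with the grey housing. Nib 6 mm along its slide, 18 across, 8 high, in a recess 50 mm long and 30 wide (floor 24 mm above the bench, closed ends). x: slide direction, level, towards the stand's axis; locking moves it along +x. When off, 28 mm free behind it (-x side) for closed fingertips.
- recess (a point): Point on the floor of the lock's recess, 24 mm above the bench, on its centre line, 14 mm from the recess's rear wall, half-way from there to the nib when off; x towards the stand's axis like lock_nib's. Fixed to the stand.
- lock (a joint): Travel of the lock switch in m: about 0 off, 0.012 fully locked (end stop). Slides with about 1.5 N of friction and stays where it is left. Its bolt enters between two of the stand's detent studs, so it goes home only when the disc rests in a detent.
- sealer_arm_tip (a point): Obstacle: top of the free left end of the raised black arm of the blue bag sealer, about 235 mm above the bench, beside the lock and behind the jars. It is fixed; the arm, 28 mm wide, slopes down from here in a straight line to sealer_arm_hinge, over the 60 mm high, 80 mm wide sealer body. Travel round it on the robot's side, or above it.
- sealer_arm_hinge (a point): Obstacle: the low end of the bag sealer's black arm, at its hinge, about 90 mm above the bench; fixed.
- product_box: Bystander: loose white product box lying on the bench, 60 x 155 x 45 mm; origin at the centre of its underside.
- rubber_stamp: Bystander: loose wooden-handled rubber stamp standing on the bench, 26 x 62 x 76 mm; origin at the centre of its underside.
Mind the look-alikes: they are no part of the job. Leave any turquoise look-alike of the part that bears jar1_centre alone.

How it is judged:
By the outcome, as a careful person would: the job done as asked, in the order asked, and still so for the second after the job is handed in, with the robot touching nothing.
Of jar1, jar2, jar3 only 2 to 3 are there at a start; the rules pass over those that are not, and their reading is None.
At some moment in a run one of jar1, jar2, jar3 may be knocked a few centimetres aside while the robot is not near it.
Once in a run the grip may slacken for a moment while it holds something.
It also fails if it takes over 210 s, if anything falls off the work surface, if the arm or the gripper's body presses on something with over 40 N, if the wrist force passes 120 N, or if a joint passes its speed limit or range.

## Robot

A 6-joint arm with a two-finger parallel gripper is mounted at the origin on a cart in front of the work surface, level with it; the furniture and walls round the work are solid. World frame = base frame: x ahead of the robot, y to its left, z up, the work surface at z = 0. Lengths are in m, angles in rad, forces in N, time in s.
With the tool pointing down it reaches from about 0.25 to 0.725 m from the base axis. Payload 9.7 kg.
Tool frame: the origin (TCP) lies midway between the tips of the shut fingers; the grasp point (between the pads) lies 19 mm behind it (robot.grasp_offset is the distance from the TCP to the grasp point, in m); y points along the fingers, z is the direction in which the jaws open and shut, and the axes are right-handed (so a half turn about y gives the same grasp; the last joint's range is limited). The gripper opens to 85 mm and grips with 20 to 120 N. Pads are 22 mm wide; open, the fingers measure 114 mm over their backs; the gripper's body (76 mm by 85 mm) begins 54 mm behind the grasp point. The pads swing forward as they close: fully open they stand 13 mm farther back than shut.
Start: joints at [1.172, 0.087, 0.176, 1.66, 0, 1.571], TCP at [0.214, 0.507, 0.231] pointing down, gripper open.
Joint ranges: [-3.13, 3.13], [-0.85, 1.81], [-1.15, 1.24], [-2.2, 2.28], [-1.44, 1.52], [-3.14, 3.14]. Speed limits (rad/s): [2.22, 2.22, 2.57, 3.14, 3.14, 3.14].

## Interface

Orientations are given as a unit quaternion [x, y, z, w].
In Python, from cell import robot, snapshot, get_calibration gives the robot as it stands. The module is installed in compiled form; this text tells all that it offers.
- The arm moves only by the shell command python3 -m pendant 'ROWS'. ROWS is JSON, a list of rows, each an object with "dp": the shift along the tool's x, y, z in cm, a list of three; "dr": the turn, a rotation vector about the tool's x, y, z in rad, a list of three; "hand": the finger opening in cm, from 0 to 8.54. In form: [{"dp": [dx, dy, dz], "dr": [ax, ay, az], "hand": hand}, ...]. A call has exactly 5 rows; each row is the pose to reach, as a shift and turn from the pose commanded when the call began, along the tool's axes at that moment; what a row does not reach only later rows make up. A row lasts 1/10 s, in which the tool goes at most 50 mm and 8.59 degrees, less where a joint would pass 70% of its speed; a pose out of reach is approached as far as the arm can. A call with a gripper value outside its range is refused whole. The fingers move at their own pace and stop on an object; the grip force is fixed at half the most. Time passes only in rows, so rows that repeat a pose let the fingers close, or fill a call up. It gives the time, the measured TCP pose, the force and the opening at its end, in the units of the state.
- robot.read_state(): the state, without advancing time (a new reading comes with each control period).
- snapshot(name): name is "scene" or "top"; returns the picture (480x640x3 uint8, red, green, blue); there is no depth.
- get_calibration(name): a dict with "fx", "fy", "cx", "cy" (pixels), "k1" (the pictures are not rectified: a ray, as slopes to the right and down, at radius r is drawn at 1 + k1 r^2 times it, then the intrinsics apply), "eye" and "orientation" of the camera in the world. Camera axes: x right, y down, z forward; pixel columns grow to the right and rows downward; lengths in m; the calibration is good to about 2 mm. A picture is of the moment at which its call begins. get_calibration takes no time and is no camera call.
- robot.close_job(): hands the job in, once; it reports no verdict.
The state is a dict: "t": time; "joints": joint angles; "dq": joint speeds; "tau": joint torques, N m; "tool_pos": TCP position; "eef_rot": TCP orientation; "wrist_force": force on the tool from outside, world axes, zero at the start; "ft_torque": the same for the moment, N m; "finger_gap": finger opening in m.
Only numpy, scipy, OpenCV 4.12 (cv2) and the standard library are available. Lean on these libraries where they do the work, as an engineer would, in place of code of your own. Each camera call takes 0.05 s, during which the arm holds its last target.

## Working session

There is one attempt and no reset: what is moved stays moved. The work goes in short steps, Python scripts to look and compute and a shell command to move; the robot and the scene stay as the last step left them, time stands still between calls to the robot, and variables do not carry over. Pictures are saved under pics/ and viewed, and the job is handed in when it is done.

```bash
mkdir -p pics; python3 - <<'E'
from cell import robot,snapshot,get_calibration
import cv2
print(robot.read_state())
for n in("scene","top"):
    print(n,get_calibration(n)); cv2.imwrite(f"pics/{n}0.png",snapshot(n)[:,:,::-1])
print(robot.grasp_offset)
E
```

```text
{'t': 0.0, 'joints': array([ 1.17197972e+00,  8.74703176e-02,  1.75145106e-01,  1.65977732e+00,
       -1.11630371e-05,  1.57082513e+00]), 'dq': array([ 0.00061532,  0.00053041, -0.00013798, -0.00062723, -0.00177993,
       -0.00011241]), 'tau': array([ 5.25747291e-04, -5.20387995e+01,  4.64803398e+01,  1.64916023e-02,
       -3.58636964e-05, -5.12796099e-07]), 'tool_pos': array([0.21349989, 0.50663727, 0.23058306]), 'eef_rot': array([ 0.69354601, -0.14016791,  0.1399927 , -0.69263911]), 'wrist_force': array([-0.52159886, -0.49356854,  0.75634371]), 'ft_torque': array([ 0.02454296, -0.04959412,  0.00096176]), 'finger_gap': 0.08512091978192911}
scene {'fx': 486.2246541650233, 'fy': 486.2246541650233, 'cx': 319.20339907549544, 'cy': 237.69610585040712, 'k1': -0.011744630172588609, 'eye': array([ 0.06261459, -0.94395146,  0.68694056]), 'orientation': array([ 0.82786499, -0.22978395,  0.12621397, -0.49589205])}
top {'fx': 490.98070635603784, 'fy': 490.98070635603784, 'cx': 307.95470328536, 'cy': 251.4425541212049, 'k1': -0.018724678380868498, 'eye': array([ 0.48005567, -0.08115055,  1.45766308]), 'orientation': array([-0.69855044,  0.71477329, -0.0212982 ,  0.02593867])}
0.0187
```

View pics/scene0.png

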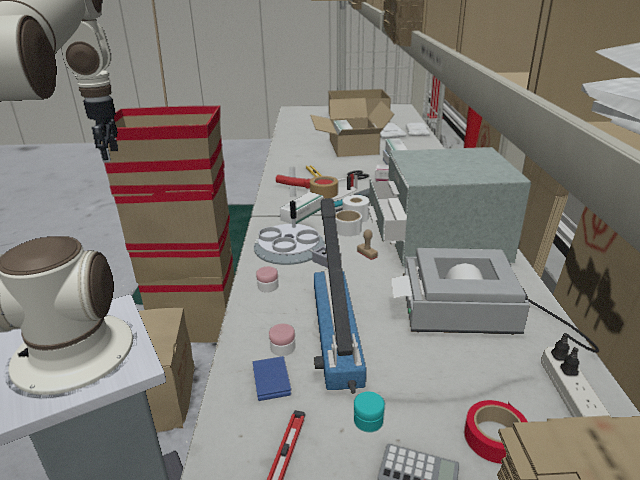

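View pics/top0.png

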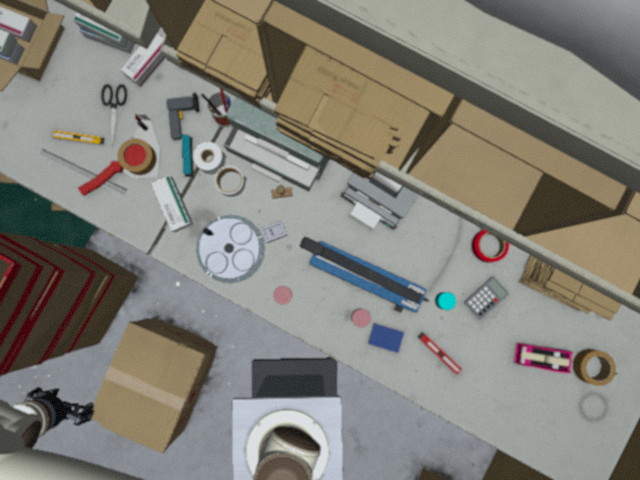

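Scene view: there are two pink-lidded jars, at scene (267,278) and (282,338), which are top (283,295) and (361,317). The look-alike is the turquoise jar at top (446,300), scene (369,410). The stand is at top (230,248) with its post near (208,232), and the lock is at about (275,231). I'll check close crops.

```bash
cat > h.py <<'E'
import numpy as np,cv2
from cell import robot,snapshot,get_calibration
from scipy.spatial.transform import Rotation as R
def ray(n,u,v):
    c=get_calibration(n); p=np.array([(u-c['cx'])/c['fx'],(v-c['cy'])/c['fy']])
    q=p.copy()
    for _ in range(20): q=p/(1+c['k1']*(q@q))
    return c['eye'],R.from_quat(c['orientation']).apply([q[0],q[1],1])
def onz(n,u,v,z):
    e,d=ray(n,u,v); return e+d*(z-e[2])/d[2]
def proj(n,P):
    c=get_calibration(n); p=R.from_quat(c['orientation']).inv().apply(np.array(P)-c['eye']); q=p[:2]/p[2]
    q=q*(1+c['k1']*(q@q)); return np.array([q[0]*c['fx']+c['cx'],q[1]*c['fy']+c['cy']])
def tri(u1,u2):
    e1,d1=ray('scene',*u1);e2,d2=ray('top',*u2)
    A=np.stack([d1,-d2],1);s=np.linalg.lstsq(A,e2-e1,rcond=None)[0]
    a=e1+s[0]*d1;b=e2+s[1]*d2
    return (a+b)/2,np.linalg.norm(a-b)
def crop(im,x,y,w,h,s,name):
    cv2.imwrite(name,cv2.resize(im[y:y+h,x:x+w,::-1],None,fx=s,fy=s,interpolation=cv2.INTER_CUBIC))
def st():
    s=robot.read_state();Rm=R.from_quat(s['eef_rot']).as_matrix()
    print('t %.2f'%s['t'],'p',s['tool_pos'].round(4),'F',s['wrist_force'].round(1),'gap %.4f'%s['finger_gap']);print('axes(cols)\n',Rm.round(3));print('q',s['joints'].round(2))
    return s,Rm
def dp(P):
    s=robot.read_state();Rm=R.from_quat(s['eef_rot']).as_matrix();return (Rm.T@(np.array(P)-s['tool_pos'])*100).round(2)
E
python3 - <<'E'
from h import *
crop(cv2.imread('pics/top0.png')[:,:,::-1],180,190,130,120,6,'pics/c1.png')
crop(cv2.imread('pics/scene0.png')[:,:,::-1],225,170,160,125,5,'pics/c2.png')
im=cv2.imread('pics/top0.png');hsv=cv2.cvtColor(im,cv2.COLOR_BGR2HSV)
m=cv2.inRange(hsv,(0,40,120),(12,150,255))|cv2.inRange(hsv,(170,40,120),(180,150,255))
n,l,s,c=cv2.connectedComponentsWithStats(m)
for i in range(1,n):
    if s[i,4]>80: print(s[i],c[i],onz('top',*c[i],.046),onz('top',*c[i],.046))
E
```

```text
[ 78 161  42  35  88] [ 95.29545455 176.68181818] [0.80875662 0.54553083 0.046     ] [0.80875662 0.54553083 0.046     ]
[274 286  18  18 252] [282.28571429 294.74603175] [0.45195389 0.00343072 0.046     ] [0.45195389 0.00343072 0.046     ]
[352 309  18  18 265] [360.6754717  317.58490566] [ 0.3818971  -0.21915482  0.046     ] [ 0.3818971  -0.21915482  0.046     ]
[420 334  42  41 294] [442.60884354 355.89455782] [ 0.26830362 -0.44879224  0.046     ] [ 0.26830362 -0.44879224  0.046     ]
```

View pics/c1.png

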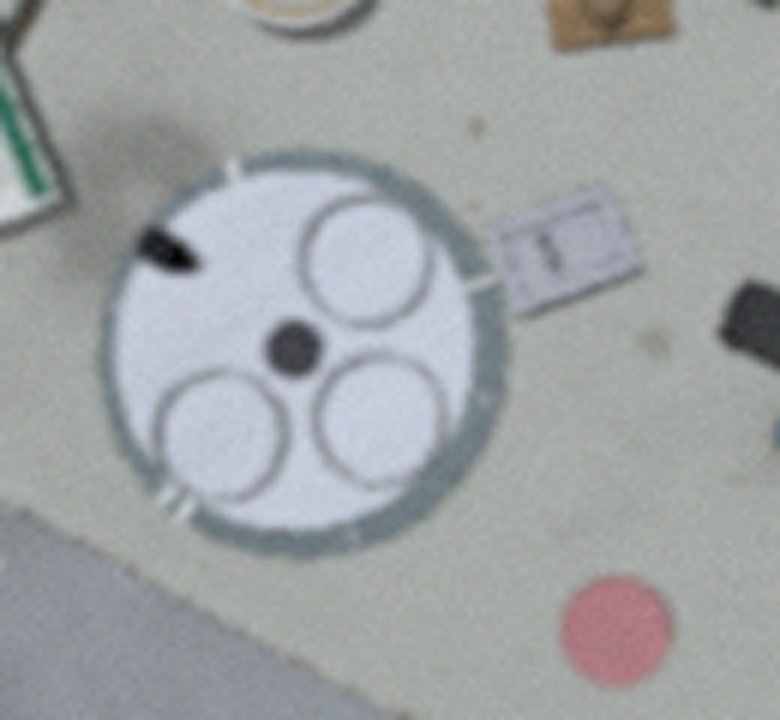

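View pics/c2.png

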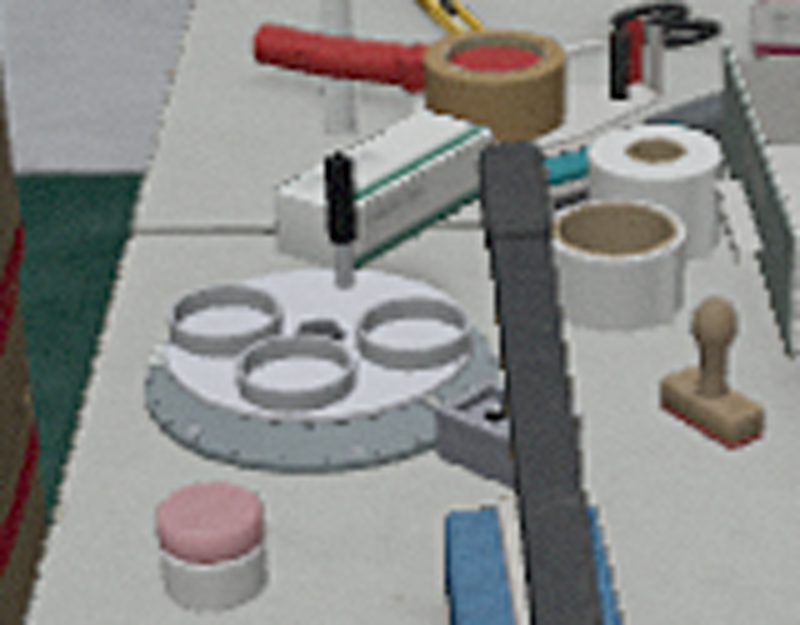

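```bash
python3 - <<'E'
from h import *
from scipy.optimize import least_squares
im=cv2.imread('pics/top0.png');hsv=cv2.cvtColor(im,cv2.COLOR_BGR2HSV)
c0=np.array([229.,248.])
g=cv2.cvtColor(im,cv2.COLOR_BGR2GRAY).astype(float)
def edge(z,r0,r1,sgn,C,n=120,w=None):
    pts=[]
    for a in np.linspace(0,2*np.pi,n,endpoint=False):
        rs=np.arange(r0,r1,.0005)
        px=np.array([proj('top',C+np.array([r*np.cos(a),r*np.sin(a),0])) for r in rs]).astype(np.float32)
        v=cv2.remap(g.astype(np.float32),px[:,0].reshape(1,-1),px[:,1].reshape(1,-1),cv2.INTER_LINEAR)[0]
        v=np.convolve(v,np.ones(5)/5,'valid');d=np.gradient(v)*sgn
        k=d.argmax();r=rs[k+2];pts.append([a,C[0]+r*np.cos(a),C[1]+r*np.sin(a),d[k]])
    return np.array(pts)
def fit(p):
    f=least_squares(lambda q:np.hypot(p[:,1]-q[0],p[:,2]-q[1])-q[2],[p[:,1].mean(),p[:,2].mean(),.09],loss='soft_l1',f_scale=.001);return f.x
C=onz('top',229,248,.03)
for _ in range(3):
    p=edge(.03,.078,.098,-1,C);q=fit(p);C=np.array([q[0],q[1],.03])
print('disc',q)
C2=C.copy();C2[2]=.008
for zz in (.008,):
    p=edge(.008,.095,.110,1,C2);print('foot',fit(p))
def ang(px,z):
    P=onz('top',180+px[0]/6,190+px[1]/6,z);d=P-C;return np.degrees(np.arctan2(d[1],d[0])),np.hypot(*d[:2]),P
for nm,px,z in [('load',(233,168),.008),('double',(175,503),.008),('nib',(550,252),.032),('post top',(152,243),.115),('r1',(222,437),.044),('r2',(380,421),.044),('r3',(367,262),.044)]: print(nm,ang(px,z))
print(tri((225+343/5,170+160/5),(180+150/6,190+240/6)))
for i,c in enumerate([(267,272),(282,331)]): print(onz('scene',*c,.046))
m=cv2.inRange(cv2.cvtColor(cv2.imread('pics/scene0.png'),cv2.COLOR_BGR2HSV),(0,40,120),(12,150,255))
E
```

```text
Traceback (most recent call last):
  File "h.py", line 12, in proj
    c=get_calibration(n); p=R.from_quat(c['orientation']).inv().apply(np.array(P)-c['eye']); q=p[:2]/p[2]
ValueError: time passes only in moves, steps and waits
```

```bash
sed -i 's/^def ray/import functools\ngetc=functools.lru_cache(None)(get_calibration)\ndef ray/; s/c=get_calibration(n)/c=getc(n)/' h.py; cat > m.py <<'E'
from h import *
from scipy.optimize import least_squares
def edge(g,r0,r1,sgn,C,n=120):
    pts=[]
    for a in np.linspace(0,2*np.pi,n,endpoint=False):
        rs=np.arange(r0,r1,.0005)
        px=np.array([proj('top',C+np.array([r*np.cos(a),r*np.sin(a),0])) for r in rs]).astype(np.float32)
        v=cv2.remap(g.astype(np.float32),px[:,0].reshape(1,-1),px[:,1].reshape(1,-1),cv2.INTER_LINEAR)[0]
        v=np.convolve(v,np.ones(5)/5,'valid');d=np.gradient(v)*sgn
        k=d.argmax();r=rs[k+2];pts.append([a,C[0]+r*np.cos(a),C[1]+r*np.sin(a),d[k]])
    return np.array(pts)
def fit(p):
    f=least_squares(lambda q:np.hypot(p[:,1]-q[0],p[:,2]-q[1])-q[2],[p[:,1].mean(),p[:,2].mean(),.09],loss='soft_l1',f_scale=.001);return f.x
E
python3 - <<'E'
from m import *
im=cv2.imread('pics/top0.png')
g=cv2.cvtColor(im,cv2.COLOR_BGR2GRAY).astype(float)
C=onz('top',229,248,.03)
for _ in range(3):
    p=edge(g,.078,.098,-1,C,60);q=fit(p);C=np.array([q[0],q[1],.03])
print('disc',q)
C2=C.copy();C2[2]=.008
p=edge(g,.095,.110,1,C2,60);print('foot',fit(p))
def ang(px,z):
    P=onz('top',180+px[0]/6,190+px[1]/6,z);d=P-C;return np.degrees(np.arctan2(d[1],d[0])).round(1),np.hypot(*d[:2]).round(4),P.round(4)
for nm,px,z in [('load',(233,168),.008),('double',(175,503),.008),('nib',(550,252),.032),('post top',(152,243),.115),('r1',(222,437),.044),('r2',(380,421),.044),('r3',(367,262),.044)]: print(nm,ang(px,z))
print(tri((225+343/5,170+160/5),(180+150/6,190+240/6)))
for i,c in enumerate([(267,272),(282,331)]): print(onz('scene',*c,.046))
E
```

```text
disc [0.59202445 0.15889639 0.08730674]
foot [0.59161177 0.15798853 0.10183965]
load (np.float64(19.1), np.float64(0.0964), array([0.6831, 0.1904, 0.008 ]))
double (np.float64(140.2), np.float64(0.0968), array([0.5176, 0.2208, 0.008 ]))
nib (np.float64(-71.4), np.float64(0.1342), array([0.6349, 0.0318, 0.032 ]))
post top (np.float64(49.2), np.float64(0.0649), array([0.6344, 0.208 , 0.115 ]))
r1 (np.float64(144.5), np.float64(0.0542), array([0.5479, 0.1903, 0.044 ]))
r2 (np.float64(-130.4), np.float64(0.0589), array([0.5539, 0.1141, 0.044 ]))
r3 (np.float64(-45.6), np.float64(0.0554), array([0.6308, 0.1193, 0.044 ]))
(array([0.63808804, 0.2094179 , 0.10900961]), np.float64(0.0035994143955560927))
[ 0.45248589 -0.00110443  0.046     ]
[ 0.38309157 -0.2225218   0.046     ]
```

```bash
python3 - <<'E'
from m import *
s,Rm=st()
im=cv2.imread('pics/top0.png')
print('arm tip',onz('top',306,243,.235),tri((329,200),(306,243)))
print('hinge', onz('top',424,297,.09))
# target: tool down y=-z, z(jaw) along tangent at mid angle
for a in (50,35):
    t=np.radians(a); P=np.array([.5915+.066*np.cos(t),.158+.066*np.sin(t),.17]); print(a,P,dp(P))
z=Rm[:,2];print('jaw ang',np.degrees(np.arctan2(z[1],z[0])))
E
```

```text
t 0.10 p [0.2135 0.5067 0.2307] F [-0.4  1.1  0.1] gap 0.0852
axes(cols)
 [[ 0.922 -0.     0.388]
 [-0.388 -0.001  0.922]
 [-0.    -1.    -0.001]]
q [1.17 0.09 0.18 1.66 0.   1.57]
arm tip [ 0.58320985 -0.06964956  0.235     ] (array([ 0.58632207, -0.07126769,  0.23285485]), np.float64(0.006700100688491124))
hinge [ 0.43761596 -0.39207534  0.09      ]
50 [0.63392398 0.20855893 0.17      ] [ 50.32   6.08 -11.14]
35 [0.64556403 0.19585604 0.17      ] [ 51.89   6.08 -11.86]
jaw ang 67.14997828951991
```

```bash
python3 -m pendant '[{"dp":[10,0,-2],"dr":[0,0.15,0],"hand":5},{"dp":[15,0,-4],"dr":[0,0.3,0],"hand":5},{"dp":[20,0,-5],"dr":[0,0.45,0],"hand":5},{"dp":[25,0,-6],"dr":[0,0.6,0],"hand":5},{"dp":[30,0,-7],"dr":[0,0.75,0],"hand":5}]'; python3 - <<'E'
from h import *
s,Rm=st();print(dp([.634,.2086,.17]));z=Rm[:,2];print('jaw ang',np.degrees(np.arctan2(z[1],z[0])))
E
```

```text
t: 0.6
tool_pos: [0.4163, 0.3577, 0.2311]
eef_rot: [0.593, -0.386, 0.386, -0.592]
wrist_force: [0.5, 0.7, -0.1]
finger_gap: 0.05
t 0.60 p [0.4163 0.3577 0.2311] F [ 0.5  0.7 -0.1] gap 0.0500
axes(cols)
 [[ 0.404 -0.     0.915]
 [-0.915 -0.     0.404]
 [ 0.    -1.    -0.   ]]
q [0.71 0.08 0.17 1.66 0.   1.86]
[22.43  6.11 13.89]
jaw ang 23.837841147513025
```

```bash
python3 -m pendant '[{"dp":[4.5,0,2.8],"dr":[0,0.15,0],"hand":5},{"dp":[9,0,5.6],"dr":[0,0.3,0],"hand":5},{"dp":[13.5,0,8.4],"dr":[0,0.45,0],"hand":5},{"dp":[18,0,11.2],"dr":[0,0.6,0],"hand":5},{"dp":[22.4,0,13.9],"dr":[0,0.75,0],"hand":5}]'; python3 - <<'E'
from h import *
s,Rm=st();print(dp([.634,.2086,.17]));z=Rm[:,2];print('jaw ang',np.degrees(np.arctan2(z[1],z[0])))
crop(snapshot('top'),180,170,130,120,6,'pics/a1.png')
E
```

```text
t: 1.1
tool_pos: [0.6238, 0.2179, 0.2309]
eef_rot: [-0.41, 0.576, -0.576, 0.41]
wrist_force: [0.3, 1.2, 1.1]
finger_gap: 0.0503
t 1.10 p [0.6238 0.2179 0.2309] F [0.3 1.2 1.1] gap 0.0503
axes(cols)
 [[-0.328 -0.     0.945]
 [-0.945 -0.    -0.328]
 [ 0.    -1.    -0.   ]]
q [0.34 0.37 0.51 1.71 0.   2.24]
[0.54 6.09 1.27]
jaw ang -19.15300866900128
```

View pics/a1.png

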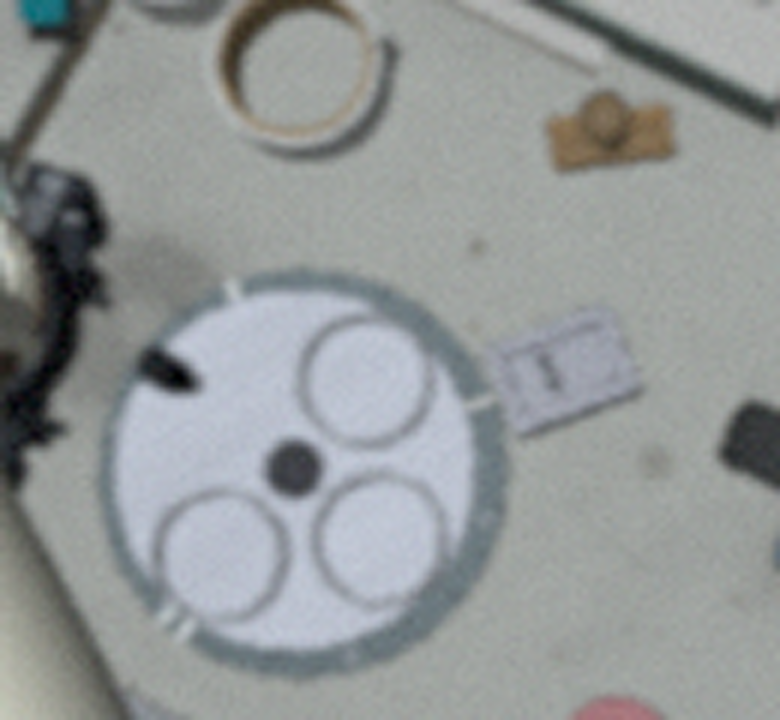

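```bash
python3 - <<'E'
from h import *
s,Rm=st();print(dp([.634,.2086,.17]));z=Rm[:,2];print('jaw ang',np.degrees(np.arctan2(z[1],z[0])))
E
python3 -m pendant '[{"dp":[0,0,0],"dr":[0,0.14,0],"hand":5},{"dp":[0,1,0],"dr":[0,0.28,0],"hand":5},{"dp":[0,2,0],"dr":[0,0.36,0],"hand":5},{"dp":[0,4,0],"dr":[0,0.36,0],"hand":5},{"dp":[0,4,0],"dr":[0,0.36,0],"hand":5}]'; python3 - <<'E'
from h import *
s,Rm=st();print(dp([.634,.2086,.17]));z=Rm[:,2];print('jaw ang',np.degrees(np.arctan2(z[1],z[0])))
E
```

```text
t 1.15 p [0.6286 0.2133 0.2282] F [-0.8 -3.6 -1.8] gap 0.0502
axes(cols)
 [[-0.341 -0.001  0.94 ]
 [-0.94  -0.003 -0.341]
 [ 0.003 -1.    -0.   ]]
q [ 0.33  0.38  0.52  1.71 -0.    2.25]
[0.24 5.82 0.67]
jaw ang -19.91995828483609
t: 1.65
tool_pos: [0.6214, 0.2191, 0.188]
eef_rot: [-0.304, 0.639, -0.639, 0.3]
wrist_force: [-0.5, 0.3, 0.1]
finger_gap: 0.0496
t 1.65 p [0.6214 0.2191 0.188 ] F [-0.5  0.3  0.1] gap 0.0496
axes(cols)
 [[-0.635 -0.005  0.773]
 [-0.773 -0.002 -0.635]
 [ 0.004 -1.    -0.003]]
q [ 0.34  0.35  0.4   1.63 -0.    2.6 ]
[0.   1.8  1.64]
jaw ang -39.40790458055791
```

```bash
python3 -m pendant '[{"dp":[0,0,1.6],"dr":[0,0,0],"hand":5},{"dp":[0,2,1.6],"dr":[0,0,0],"hand":5},{"dp":[0,5,1.6],"dr":[0,0,0],"hand":5},{"dp":[0,5,1.6],"dr":[0,0,0],"hand":5},{"dp":[0,5,1.6],"dr":[0,0,0],"hand":5}]'; python3 - <<'E'
from h import *
crop(snapshot('scene'),225,130,160,125,5,'pics/a2.png')
s,Rm=st();print(dp([.634,.2086,.076]))
E
```

```text
t: 2.15
tool_pos: [0.6351, 0.2089, 0.1422]
eef_rot: [0.302, -0.639, 0.639, -0.302]
wrist_force: [-0.7, 0.7, 0.9]
finger_gap: 0.05
t 2.20 p [0.6355 0.2091 0.1432] F [-0.2 -0.6  0.5] gap 0.0502
axes(cols)
 [[-0.635  0.002  0.772]
 [-0.772  0.    -0.635]
 [-0.001 -1.     0.001]]
q [ 0.32  0.36  0.33  1.54 -0.    2.58]
[ 0.14  6.72 -0.09]
```

View pics/a2.png

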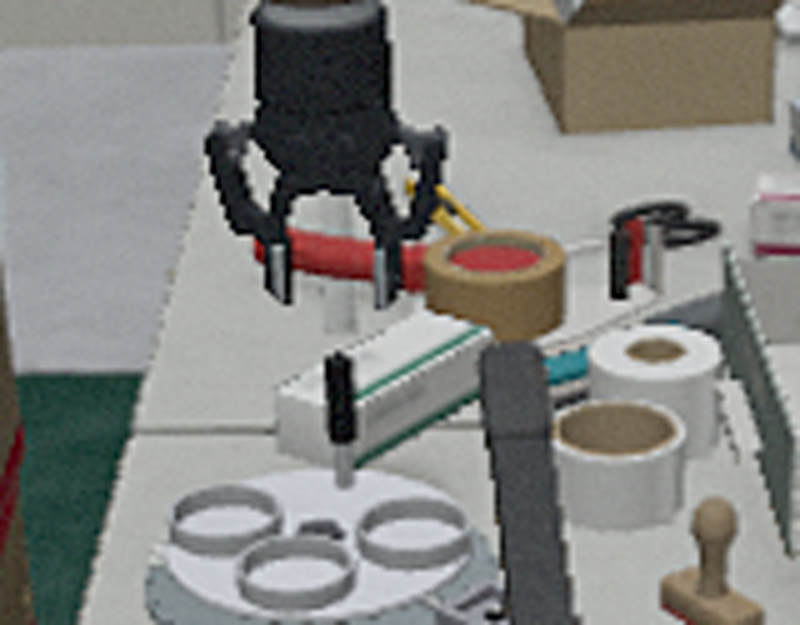

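```bash
python3 -m pendant '[{"dp":[0,2,0],"dr":[0,0,0],"hand":5},{"dp":[0,4,0],"dr":[0,0,0],"hand":5},{"dp":[0,5.5,0],"dr":[0,0,0],"hand":5},{"dp":[0,6.6,0],"dr":[0,0,0],"hand":5},{"dp":[0,6.6,0],"dr":[0,0,0],"hand":4}]';  python3 -m pendant '[{"dp":[0,0,0],"dr":[0,0,0],"hand":3.5},{"dp":[0,0,0],"dr":[0,0,0],"hand":2.8},{"dp":[0,0,0],"dr":[0,0,0],"hand":2.3},{"dp":[0,0,0],"dr":[0,0,0],"hand":2.3},{"dp":[0,0,0],"dr":[0,0,0],"hand":2.3}]'; python3 - <<'E'
from h import *
crop(snapshot('scene'),225,130,160,125,5,'pics/a3.png')
s,Rm=st()
for a in (50,45,40,35,30,25,20,19):
    t=np.radians(a);t0=np.radians(50); print(a,dp(s['tool_pos']+[.066*(np.cos(t)-np.cos(t0)),.066*(np.sin(t)-np.sin(t0)),0]))
E
```

```text
t: 2.7
tool_pos: [0.6344, 0.2091, 0.0744]
eef_rot: [-0.303, 0.639, -0.639, 0.302]
wrist_force: [0.3, 0.4, -0.3]
finger_gap: 0.04
t: 3.2
tool_pos: [0.6349, 0.2093, 0.0756]
eef_rot: [0.302, -0.639, 0.639, -0.302]
wrist_force: [0.6, -0.3, -0.4]
finger_gap: 0.0231
t 3.25 p [0.6348 0.2093 0.0755] F [-0.4 -0.2  0.4] gap 0.0228
axes(cols)
 [[-0.635  0.     0.773]
 [-0.773  0.    -0.635]
 [-0.    -1.     0.   ]]
q [ 0.32  0.37  0.21  1.41 -0.    2.58]
50 [0. 0. 0.]
45 [0.03 0.   0.57]
40 [0.11 0.   1.15]
35 [0.24 0.   1.71]
30 [0.42 0.   2.25]
25 [0.65 0.   2.78]
20 [0.92 0.   3.29]
19 [0.98 0.   3.39]
```

View pics/a3.png

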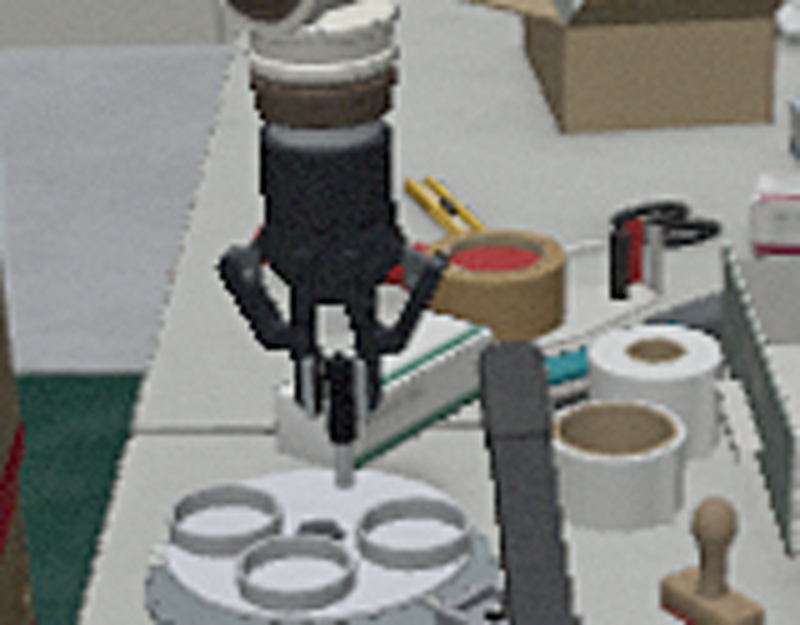

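```bash
python3 - <<'E'
from h import *
print(onz('scene',293.2,200.8,.115), proj('scene',[.6348,.2093,.115]),proj('scene',[.6348,.2093,.0755]))
E
python3 -m pendant '[{"dp":[0,0,0],"dr":[0,0,0],"hand":2.1},{"dp":[0,0,0],"dr":[0,0,0],"hand":1.9},{"dp":[0,0,0],"dr":[0,0,0],"hand":1.7},{"dp":[0,0,0],"dr":[0,0,0],"hand":1.7},{"dp":[0,0,0],"dr":[0,0,0],"hand":1.7}]'
```

```text
[0.63667587 0.20477428 0.115     ] [291.89472951 200.403864  ] [292.51083965 212.77476002]
t: 3.75
tool_pos: [0.6355, 0.2087, 0.0755]
eef_rot: [0.301, -0.639, 0.64, -0.302]
wrist_force: [4.0, -2.6, 0.0]
finger_gap: 0.0174
```

```bash
python3 -m pendant '[{"dp":[0,0,0.3],"dr":[0,0.04,0],"hand":2.1},{"dp":[0.05,0,0.7],"dr":[0,0.1,0],"hand":2.1},{"dp":[0.1,0,1.15],"dr":[0,0.17,0],"hand":2.1},{"dp":[0.24,0,1.7],"dr":[0,0.26,0],"hand":2.1},{"dp":[0.24,0,1.7],"dr":[0,0.26,0],"hand":2.1}]'; python3 - <<'E'
from h import *
s,Rm=st()
for a in (20,19):
    t=np.radians(a);print(dp([.5915+.066*np.cos(t),.158+.066*np.sin(t),.0755]))
crop(snapshot('scene'),225,130,160,125,5,'pics/a4.png')
E
```

```text
t: 4.25
tool_pos: [0.6446, 0.1982, 0.0751]
eef_rot: [-0.217, 0.674, -0.672, 0.216]
wrist_force: [0.9, -5.4, 0.1]
finger_gap: 0.0207
t 4.25 p [0.6446 0.1982 0.0751] F [ 0.9 -5.4  0.1] gap 0.0207
axes(cols)
 [[-0.813 -0.003  0.583]
 [-0.583  0.001 -0.813]
 [ 0.002 -1.    -0.003]]
q [0.3  0.38 0.23 1.42 0.   2.82]
[ 0.31 -0.04  1.95]
[ 0.34 -0.04  2.06]
```

View pics/a4.png

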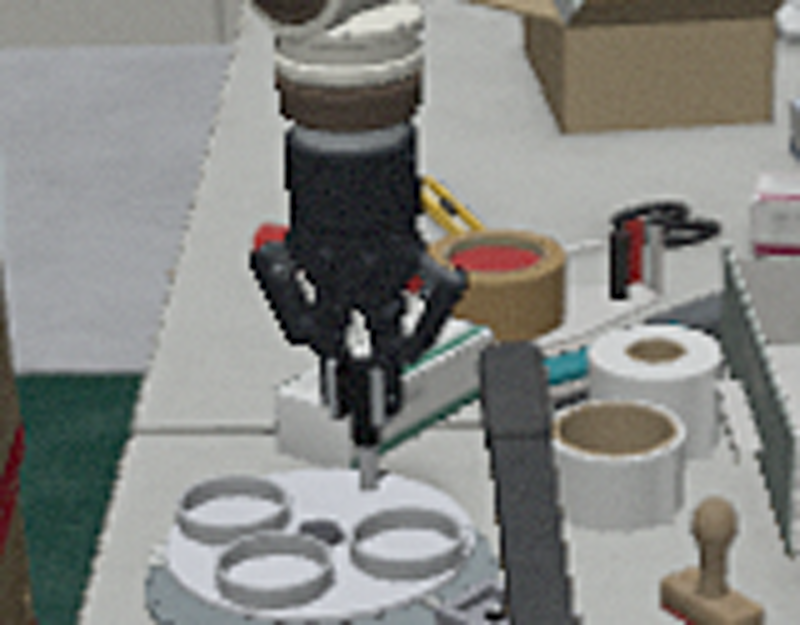

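The disc is turning with the post; the post foot has moved right to crop (370,482).

```bash
python3 -m pendant '[{"dp":[0.03,0,0.5],"dr":[0,0.07,0],"hand":2.1},{"dp":[0.1,0,1.0],"dr":[0,0.15,0],"hand":2.1},{"dp":[0.2,0,1.5],"dr":[0,0.22,0],"hand":2.1},{"dp":[0.31,0,2.0],"dr":[0,0.27,0],"hand":2.1},{"dp":[0.31,0,2.0],"dr":[0,0.27,0],"hand":2.1}]'; python3 -m pendant '[{"dp":[0,0,0],"dr":[0,0,0],"hand":2.3},{"dp":[0,0,0],"dr":[0,0,0],"hand":3},{"dp":[0,0,0],"dr":[0,0,0],"hand":4},{"dp":[0,-2,0],"dr":[0,0,0],"hand":5},{"dp":[0,-6,0],"dr":[0,0,0],"hand":5}]';python3 -m pendant '[{"dp":[0,-4,0],"dr":[0,0,0],"hand":6},{"dp":[0,-6,0],"dr":[0,0,0],"hand":7},{"dp":[0,-6,0],"dr":[0,0,0],"hand":8},{"dp":[0,-6,0],"dr":[0,0,0],"hand":8},{"dp":[0,-6,0],"dr":[0,0,0],"hand":8}]'; python3 - <<'E'
from h import *
s,Rm=st()
crop(snapshot('scene'),225,130,160,125,5,'pics/a5.png')
E
```

```text
t: 4.8
tool_pos: [0.6557, 0.1783, 0.0752]
eef_rot: [0.124, -0.696, 0.696, -0.124]
wrist_force: [-0.1, 1.0, 0.3]
finger_gap: 0.021
t: 5.3
tool_pos: [0.6539, 0.178, 0.1323]
eef_rot: [0.126, -0.696, 0.696, -0.122]
wrist_force: [0.5, 1.0, -0.1]
finger_gap: 0.0495
t: 5.8
tool_pos: [0.6551, 0.1784, 0.1936]
eef_rot: [0.125, -0.696, 0.696, -0.123]
wrist_force: [-0.2, 0.8, -0.8]
finger_gap: 0.0801
t 5.80 p [0.6551 0.1784 0.1936] F [-0.2  0.8 -0.8] gap 0.0801
axes(cols)
 [[-0.938 -0.002  0.346]
 [-0.346 -0.001 -0.938]
 [ 0.002 -1.    -0.   ]]
q [0.27 0.41 0.48 1.65 0.   3.05]
```

View pics/a5.png

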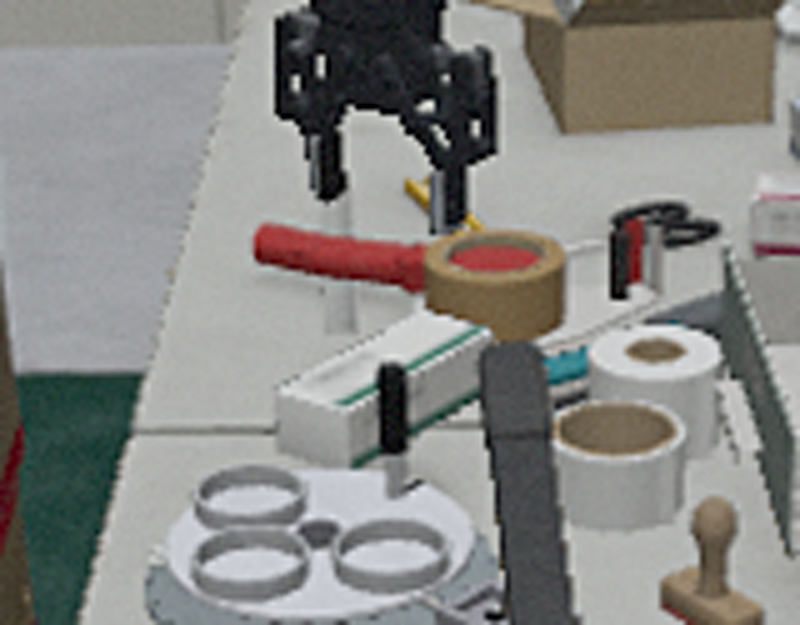

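```bash
python3 - <<'E'
from h import *
print(dp([.452,.0025,.19]))
E
```

```text
[25.13  0.41  9.49]
```

```bash
python3 -m pendant '[{"dp":[3.7,0,1.4],"dr":[0,-0.15,0],"hand":8},{"dp":[7.4,0,2.8],"dr":[0,-0.3,0],"hand":8},{"dp":[11,0,4.2],"dr":[0,-0.45,0],"hand":8},{"dp":[14.5,0,5.6],"dr":[0,-0.6,0],"hand":8},{"dp":[18,0,7],"dr":[0,-0.75,0],"hand":8}]'; python3 - <<'E'
from m import *
im=snapshot('top');cv2.imwrite('pics/top1.png',im[:,:,::-1])
s,Rm=st();print(dp([.452,.0025,.19]));z=Rm[:,2];print('jaw ang',np.degrees(np.arctan2(z[1],z[0])))
crop(im,180,190,130,120,6,'pics/a6.png')
E
```

```text
t: 6.35
tool_pos: [0.509, 0.0498, 0.1939]
eef_rot: [-0.373, 0.601, -0.601, 0.372]
wrist_force: [-0.1, -0.1, 0.7]
finger_gap: 0.0799
t 6.40 p [0.5057 0.0472 0.1947] F [ 5.2 -1.1  2.3] gap 0.0801
axes(cols)
 [[-0.435 -0.003  0.9  ]
 [-0.9   -0.002 -0.435]
 [ 0.003 -1.    -0.002]]
q [ 0.09 -0.02 -0.01  1.59 -0.    2.11]
[ 6.36  0.49 -2.9 ]
jaw ang -25.78066458200747
```

View pics/a6.png

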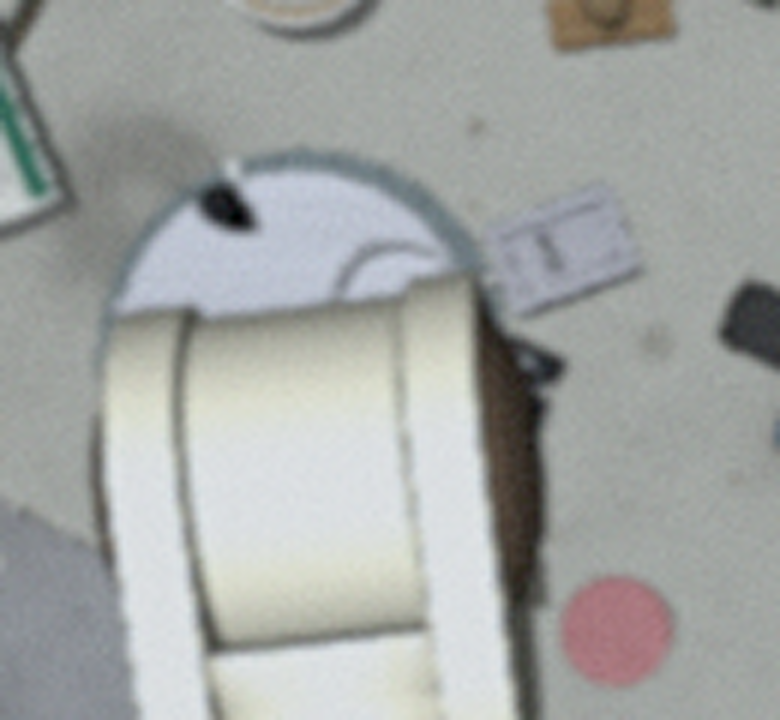

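The post now stands beside the single mark at crop (233,165), and jar 1 is unmoved at crop (617,632).

```bash
python3 -m pendant '[{"dp":[3,0,-1.4],"dr":[0,-0.14,0],"hand":8},{"dp":[6.4,0,-2.9],"dr":[0,-0.28,0],"hand":8},{"dp":[6.4,2,-2.9],"dr":[0,-0.42,0],"hand":8},{"dp":[6.4,6,-2.9],"dr":[0,-0.45,0],"hand":8},{"dp":[6.4,8,-2.9],"dr":[0,-0.45,0],"hand":8}]'; python3 - <<'E'
from m import *
im=snapshot('top')
s,Rm=st();print(dp([.452,.0025,.018]));z=Rm[:,2];print('jaw ang',np.degrees(np.arctan2(z[1],z[0])))
cv2.imwrite('pics/a7.png',snapshot('scene')[:,:,::-1])
crop(im,180,190,230,170,3.4,'pics/a7t.png')
E
```

```text
t: 6.9
tool_pos: [0.4544, 0.0064, 0.1118]
eef_rot: [-0.496, 0.505, -0.504, 0.495]
wrist_force: [0.4, 0.2, -0.1]
finger_gap: 0.0799
t 6.95 p [0.4534 0.0065 0.1094] F [ 0.  -0.3 -3.5] gap 0.0804
axes(cols)
 [[-0.018 -0.007  1.   ]
 [-1.    -0.    -0.018]
 [ 0.    -1.    -0.007]]
q [ 0.01 -0.15 -0.29  1.44  0.    1.6 ]
[ 0.4   9.14 -0.07]
jaw ang -1.0411568790534116
```

View pics/a7.png

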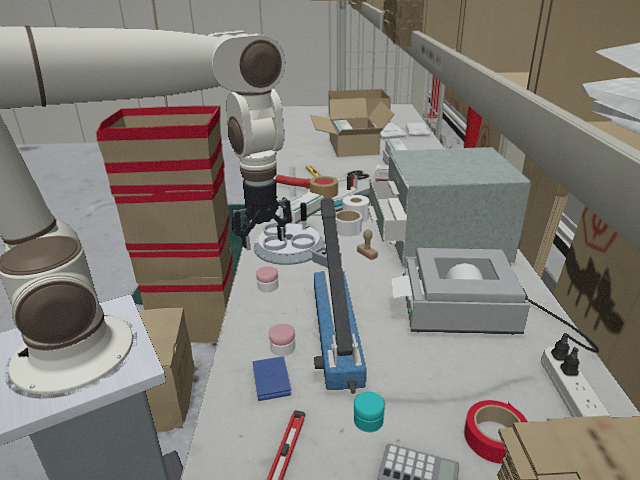

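View pics/a7t.png

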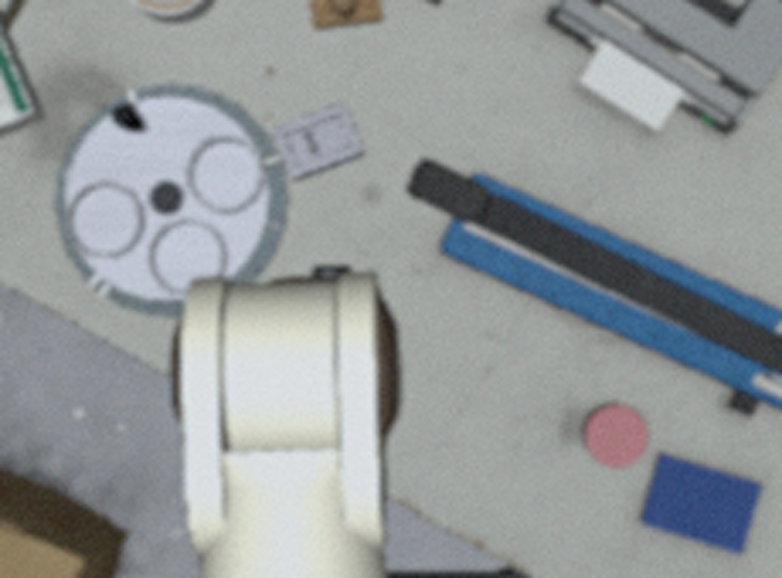

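```bash
python3 -m pendant '[{"dp":[0.4,1.5,0],"dr":[0,0,0],"hand":8},{"dp":[0.4,3,0],"dr":[0,0,0],"hand":8},{"dp":[0.4,4.5,0],"dr":[0,0,0],"hand":8},{"dp":[0.4,5.2,0],"dr":[0,0,0],"hand":8},{"dp":[0.4,5.2,0],"dr":[0,0,0],"hand":8}]'; python3 - <<'E'
from m import *
crop(snapshot('scene'),200,190,140,105,5.5,'pics/a8.png')
st();print(dp([.452,.0025,.018]))
im=cv2.imread('pics/a7t.png');im=snapshot('top');cv2.imwrite('pics/top2.png',im[:,:,::-1])
E
```

```text
t: 7.5
tool_pos: [0.4553, 0.0027, 0.0621]
eef_rot: [-0.496, 0.505, -0.504, 0.495]
wrist_force: [-0.6, 0.1, 0.2]
finger_gap: 0.0799
t 7.55 p [0.4558 0.0027 0.063 ] F [-0.   0.5  0.1] gap 0.0800
axes(cols)
 [[-0.018 -0.001  1.   ]
 [-1.    -0.    -0.018]
 [ 0.    -1.    -0.001]]
q [ 0.01 -0.14 -0.37  1.34 -0.    1.59]
[ 0.02  4.5  -0.37]
```

View pics/a8.png

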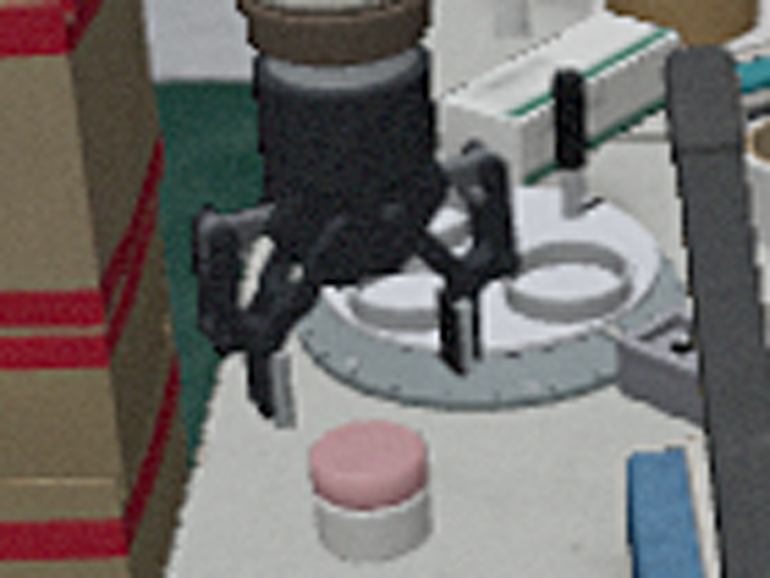

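```bash
python3 - <<'E'
from m import *
o=np.array([200,190])
for P in ([.4558,.0027,.063],[.4558,.0027,.076],[.4558,.0027,.046],[.452,.0034,.046]): print((proj('scene',P)-o)*5.5)
print(onz('scene',200+369/5.5,190+455/5.5,.046))
E
```

```text
[368.9671143  412.72083718]
[366.91176811 387.72529143]
[371.62366545 445.01664439]
[363.25629391 446.72238364]
[ 0.4512663  -0.00424782  0.046     ]
```

```bash
python3 - <<'E'
from m import *
print('hub scene',onz('scene',225+320/5,130+532/5,.03))
im=cv2.imread('pics/scene0.png');hsv=cv2.cvtColor(im,cv2.COLOR_BGR2HSV)
# lid top ellipse: brighter pink
m=cv2.inRange(hsv,(0,40,120),(14,150,255))|cv2.inRange(hsv,(168,40,120),(180,150,255))
m[:250]=0;m[:,:245]=0;m[360:]=0;m[:,310:]=0
n,l,s,c=cv2.connectedComponentsWithStats(m)
for i in range(1,n):
    if s[i,4]>80: print(s[i],c[i])
tp=snapshot('top');cv2.imwrite('pics/top3.png',tp[:,:,::-1]);crop(tp,180,190,130,120,6,'pics/a9.png')
E
```

```text
hub scene [0.59612621 0.1614225  0.03      ]
[257 267  20  16 258] [266.42248062 273.98449612]
[269 324  25  21 425] [281.17647059 333.77411765]
```

View pics/a9.png

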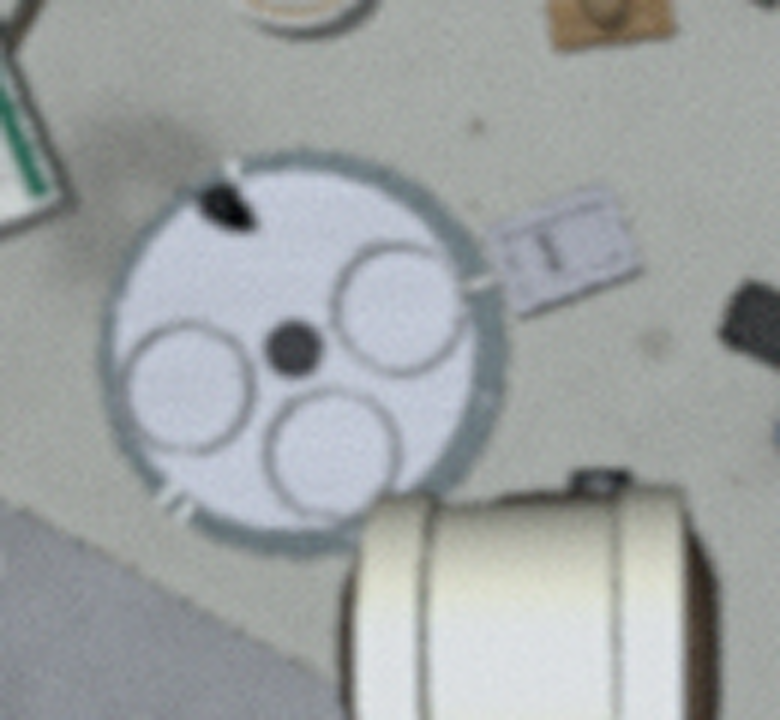

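```bash
python3 -m pendant '[{"dp":[0.25,1,-0.2],"dr":[0,0,0],"hand":8.4},{"dp":[0.25,2,-0.2],"dr":[0,0,0],"hand":8.4},{"dp":[0.25,3.5,-0.2],"dr":[0,0,0],"hand":8.4},{"dp":[0.25,4.5,-0.2],"dr":[0,0,0],"hand":8.4},{"dp":[0.25,4.5,-0.2],"dr":[0,0,0],"hand":8.4}]'; python3 -m pendant '[{"dp":[0,0,0],"dr":[0,0,0],"hand":7},{"dp":[0,0,0],"dr":[0,0,0],"hand":6.3},{"dp":[0,0,0],"dr":[0,0,0],"hand":5.7},{"dp":[0,0,0],"dr":[0,0,0],"hand":5.3},{"dp":[0,0,0],"dr":[0,0,0],"hand":5.3}]';python3 - <<'E'
from m import *
crop(snapshot('scene'),200,190,140,105,5.5,'pics/a10.png')
st()
E
```

```text
t: 8.15
tool_pos: [0.4528, 0.0001, 0.0165]
eef_rot: [-0.496, 0.505, -0.504, 0.495]
wrist_force: [-0.5, -0.1, -0.1]
finger_gap: 0.0834
t: 8.65
tool_pos: [0.4542, 0.0002, 0.0188]
eef_rot: [0.495, -0.504, 0.505, -0.496]
wrist_force: [-2.1, -0.0, 4.0]
finger_gap: 0.0534
t 8.70 p [4.542e-01 2.000e-04 1.870e-02] F [-1.4  0.3  3.7] gap 0.0530
axes(cols)
 [[-0.018  0.001  1.   ]
 [-1.    -0.    -0.018]
 [-0.    -1.     0.001]]
q [ 0.   -0.12 -0.44  1.25 -0.    1.59]
```

View pics/a10.png

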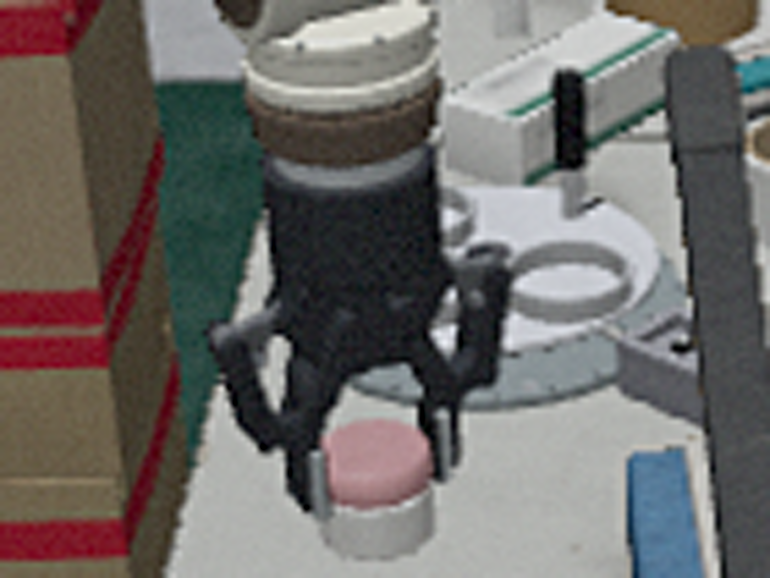

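```bash
python3 -m pendant '[{"dp":[0,0,0],"dr":[0,0,0],"hand":6},{"dp":[0,0,0],"dr":[0,0,0],"hand":7},{"dp":[0,0,0],"dr":[0,0,0],"hand":8},{"dp":[0,0,0],"dr":[0,0,0],"hand":8.4},{"dp":[0,0,0],"dr":[0,-0.1,0],"hand":8.4}]'; for i in 1; do python3 -m pendant '[{"dp":[0,0,0],"dr":[0,-0.14,0],"hand":8.4},{"dp":[0,0,0],"dr":[0,-0.28,0],"hand":8.4},{"dp":[0,0,0],"dr":[0,-0.42,0],"hand":8.4},{"dp":[0,0,0],"dr":[0,-0.56,0],"hand":8.4},{"dp":[0,0,0],"dr":[0,-0.7,0],"hand":8.4}]'; python3 -m pendant '[{"dp":[0,0,0],"dr":[0,-0.14,0],"hand":8.4},{"dp":[0,0,0],"dr":[0,-0.28,0],"hand":8.4},{"dp":[0,0,0],"dr":[0,-0.42,0],"hand":8.4},{"dp":[0,0,0],"dr":[0,-0.56,0],"hand":8.4},{"dp":[0,0,0],"dr":[0,-0.7,0],"hand":8.4}]'; done; python3 -m pendant '[{"dp":[0,0,0],"dr":[0,-0.1,0],"hand":8.4},{"dp":[0,0,0],"dr":[0,-0.1,0],"hand":7},{"dp":[0,0,0],"dr":[0,-0.1,0],"hand":6},{"dp":[0,0,0],"dr":[0,-0.1,0],"hand":5},{"dp":[0,0,0],"dr":[0,-0.1,0],"hand":5}]'; python3 - <<'E'
from m import *
crop(snapshot('scene'),200,190,140,105,5.5,'pics/a11.png')
st()
E
```

```text
t: 9.2
tool_pos: [0.4539, 0.0001, 0.0182]
eef_rot: [0.52, -0.479, 0.479, -0.52]
wrist_force: [-0.4, -0.3, -0.0]
finger_gap: 0.0838
t: 9.7
tool_pos: [0.4539, 0.0002, 0.0182]
eef_rot: [0.654, -0.27, 0.27, -0.654]
wrist_force: [0.7, -0.3, 0.3]
finger_gap: 0.0842
t: 10.2
tool_pos: [0.4539, 0.0002, 0.0182]
eef_rot: [0.706, -0.029, 0.029, -0.706]
wrist_force: [-0.8, 0.2, -0.4]
finger_gap: 0.0838
t: 10.7
tool_pos: [0.4542, 0.0002, 0.0187]
eef_rot: [-0.707, -0.004, 0.003, 0.707]
wrist_force: [-0.6, 0.3, 4.7]
finger_gap: 0.0516
t 10.75 p [4.542e-01 2.000e-04 1.870e-02] F [-0.9  0.7  5.4] gap 0.0521
axes(cols)
 [[ 1.     0.001 -0.01 ]
 [ 0.01   0.     1.   ]
 [ 0.001 -1.     0.   ]]
q [ 0.   -0.12 -0.44  1.25  0.   -0.01]
```

View pics/a11.png

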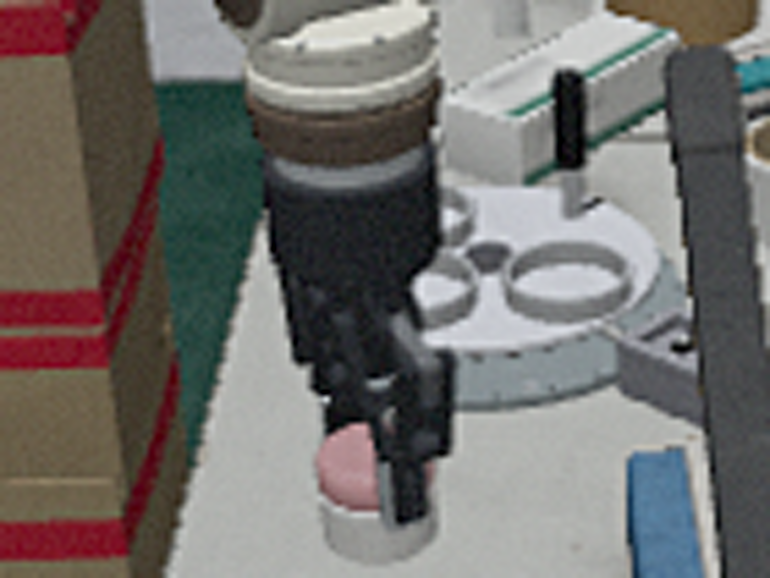

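```bash
python3 -m pendant '[{"dp":[0,0,0],"dr":[0,0,0],"hand":6},{"dp":[0,0,0],"dr":[0,0,0],"hand":7},{"dp":[0,0,0],"dr":[0,0,0],"hand":8},{"dp":[0,0,0],"dr":[0,0,0],"hand":8.4},{"dp":[0,0,0],"dr":[0,0,0],"hand":8.4}]';python3 -m pendant '[{"dp":[0,-3,0],"dr":[0,0,0],"hand":8.4},{"dp":[0,-7,0],"dr":[0,0,0],"hand":8.4},{"dp":[-4,-11,0],"dr":[0,0,0],"hand":8.4},{"dp":[-8,-15,-3],"dr":[0,0,0],"hand":8.4},{"dp":[-12,-15,-6],"dr":[0,0,0],"hand":8.4}]';python3 -m pendant '[{"dp":[0,0,-4],"dr":[0,0,0],"hand":8.4},{"dp":[0,0,-8],"dr":[0,0,0],"hand":8.4},{"dp":[0,0,-10],"dr":[0,0,0],"hand":8.4},{"dp":[0,0,-10],"dr":[0,0,0],"hand":8.4},{"dp":[0,0,-10],"dr":[0,0,0],"hand":8.4}]'; python3 - <<'E'
from m import *
a=snapshot('top');b=snapshot('scene');cv2.imwrite('pics/top4.png',a[:,:,::-1]);cv2.imwrite('pics/scene4.png',b[:,:,::-1])
crop(a,190,190,200,150,4,'pics/a12.png');crop(b,200,190,140,105,5.5,'pics/a13.png')
st()
E
```

```text
t: 11.25
tool_pos: [0.4539, 0.0002, 0.0182]
eef_rot: [0.707, 0.004, -0.004, -0.707]
wrist_force: [0.0, -0.7, -0.4]
finger_gap: 0.084
t: 11.75
tool_pos: [0.3478, -0.0514, 0.1682]
eef_rot: [0.707, 0.006, -0.003, -0.707]
wrist_force: [0.3, -0.2, -0.4]
finger_gap: 0.0838
t: 12.25
tool_pos: [0.3485, -0.1516, 0.165]
eef_rot: [-0.707, -0.003, 0.004, 0.707]
wrist_force: [1.1, 0.3, 0.2]
finger_gap: 0.0841
t 12.35 p [ 0.3487 -0.1509  0.1651] F [-0.4  0.7  0.4] gap 0.0840
axes(cols)
 [[ 1.    -0.    -0.012]
 [ 0.012  0.     1.   ]
 [-0.    -1.     0.   ]]
q [-0.41 -0.34 -0.33  1.57  0.   -0.42]
```

View pics/a12.png

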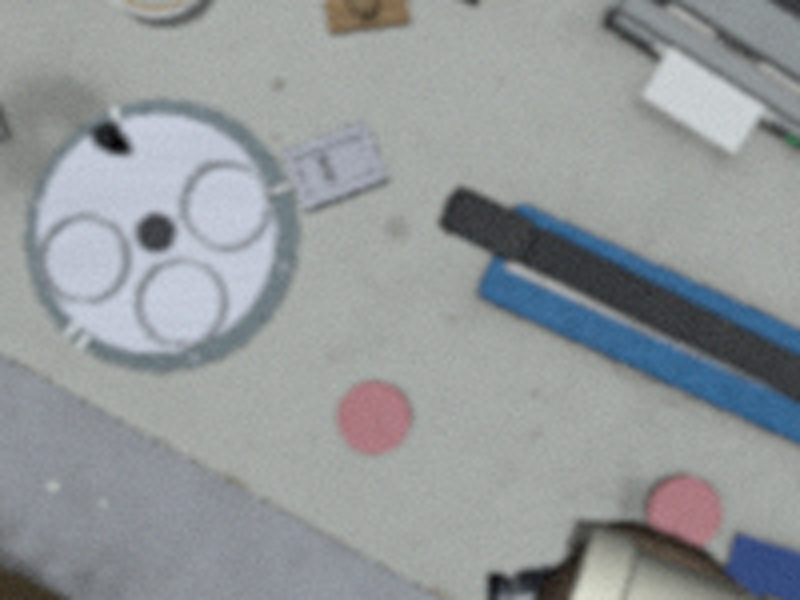

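View pics/a13.png

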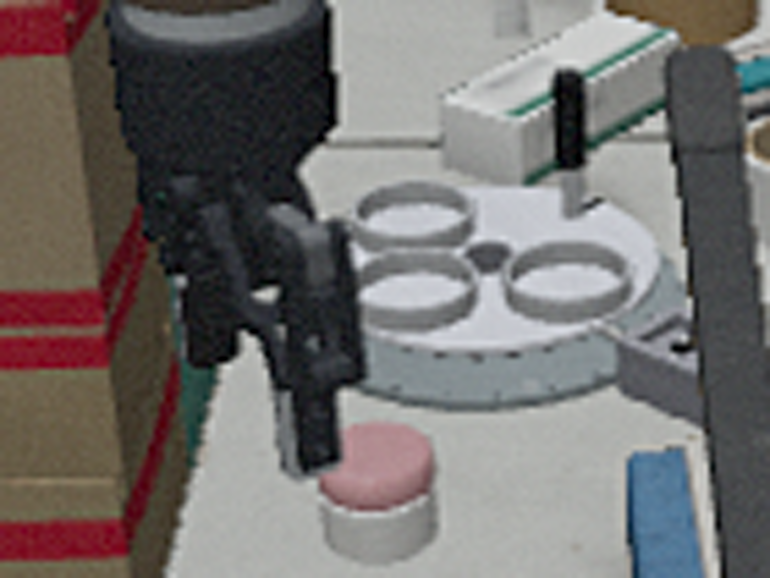

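```bash
python3 - <<'E'
from m import *
im=cv2.imread('pics/top4.png');hsv=cv2.cvtColor(im,cv2.COLOR_BGR2HSV)
m=cv2.inRange(hsv,(0,50,120),(12,160,255))|cv2.inRange(hsv,(168,50,120),(180,160,255))
n,l,s,c=cv2.connectedComponentsWithStats(m)
for i in range(1,n):
    if 150<s[i,4]<330 and 250<c[i][0]<400: print('jar',s[i],c[i],onz('top',*c[i],.046))
g=cv2.GaussianBlur(cv2.cvtColor(im,cv2.COLOR_BGR2GRAY).astype(np.float32),(0,0),.7)
def ring(px):
    C=onz('top',*px,.044)
    for _ in range(4):
        pts=[]
        for a in np.linspace(0,2*np.pi,60,endpoint=False):
            rs=np.arange(.026,.036,.0003)
            q=np.array([proj('top',C+[r*np.cos(a),r*np.sin(a),0]) for r in rs]).astype(np.float32)
            v=cv2.remap(g,q[:,:1],q[:,1:],cv2.INTER_LINEAR)[:,0]
            r=rs[v.argmin()];pts.append([a,C[0]+r*np.cos(a),C[1]+r*np.sin(a)])
        f=fit(np.array(pts));C=np.array([f[0],f[1],.044])
    return f
b=lambda x,y:(190+x/4,190+y/4)
r=[ring(b(85,258)),ring(b(182,305)),ring(b(225,206))]
for q in r: print('ring',q.round(4))
A=(r[0]+r[2])/2;print('axis from 1,3',A)
p=edge(g,.078,.098,-1,np.array([A[0],A[1],.03]),60);F=fit(p);print('disc',F)
p=edge(g,.095,.110,1,np.array([A[0],A[1],.008]),60);print('foot',fit(p))
for q in r: d=q[:2]-A[:2];print(np.degrees(np.arctan2(d[1],d[0])),np.hypot(*d))
E
```

```text
jar [275 286  18  17 237] [283.1814346 294.       ] [0.45402744 0.00082098 0.046     ]
jar [352 309  18  18 233] [360.7639485  316.89270386] [ 0.38385524 -0.21946494  0.046     ]
ring [0.5716 0.2112 0.0323]
ring [0.5359 0.1376 0.0332]
ring [0.6103 0.1019 0.0327]
axis from 1,3 [0.59098893 0.15656336 0.03247594]
disc [0.5918799  0.15823582 0.08727111]
foot [0.59140025 0.15847392 0.10196158]
109.49793670885774 0.05795626209386848
-161.01994071634343 0.0582143816413077
-70.50206329114238 0.05795626209386844
```

```bash
python3 -m pendant '[{"dp":[1.7,0,-3.4],"dr":[0,0,0],"hand":8.4},{"dp":[3.4,1,-6.9],"dr":[0,0,0],"hand":8.4},{"dp":[3.4,4,-6.9],"dr":[0,0,0],"hand":8.4},{"dp":[3.4,7,-6.9],"dr":[0,0,0],"hand":8.4},{"dp":[3.4,8,-6.9],"dr":[0,0,0],"hand":8.4}]';python3 - <<'E'
from m import *
crop(snapshot('scene'),210,250,140,105,5.5,'pics/a14.png')
st();print(dp([.3825,-.2198,.0185]))
E
```

```text
t: 12.85
tool_pos: [0.3825, -0.2186, 0.0823]
eef_rot: [-0.706, -0.003, 0.006, 0.708]
wrist_force: [0.3, -0.4, 0.4]
finger_gap: 0.0842
t 12.90 p [ 0.3824 -0.2186  0.0823] F [-0.2  1.  -1. ] gap 0.0840
axes(cols)
 [[ 1.    -0.004 -0.013]
 [ 0.013  0.002  1.   ]
 [-0.004 -1.     0.002]]
q [-0.52 -0.18 -0.37  1.39  0.   -0.53]
[ 0.03  6.38 -0.14]
```

View pics/a14.png

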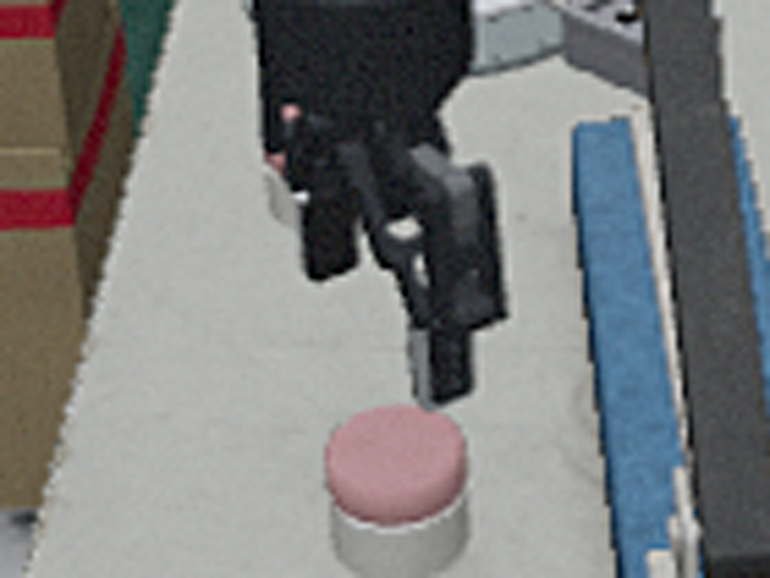

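```bash
python3 - <<'E'
from m import *
o=np.array([210,250])
for P in ([.3825,-.2198,.046],[.3825,-.2198,.095],[.3825,-.2198,.085],[.3824,-.2616,.093],[.3824,-.1766,.093]): print((proj('scene',P)-o)*5.5)
E
```

```text
[391.31797508 442.03474609]
[383.72717639 336.13400933]
[385.3052463  358.16047271]
[436.37445143 402.11577163]
[332.95618422 281.18860528]
```

```bash
python3 -m pendant '[{"dp":[0,1.5,-0.1],"dr":[0,0,0],"hand":8.4},{"dp":[0,3,-0.1],"dr":[0,0,0],"hand":8.4},{"dp":[0,5,-0.1],"dr":[0,0,0],"hand":8.4},{"dp":[0,6.4,-0.1],"dr":[0,0,0],"hand":8.4},{"dp":[0,6.4,-0.1],"dr":[0,0,0],"hand":8.4}]'; python3 -m pendant '[{"dp":[0,0,0],"dr":[0,0,0],"hand":7},{"dp":[0,0,0],"dr":[0,0,0],"hand":6.3},{"dp":[0,0,0],"dr":[0,0,0],"hand":5.7},{"dp":[0,0,0],"dr":[0,0,0],"hand":5.3},{"dp":[0,0,0],"dr":[0,0,0],"hand":5.3}]'; python3 -m pendant '[{"dp":[0,0,0],"dr":[0,0,0],"hand":6},{"dp":[0,0,0],"dr":[0,0,0],"hand":7},{"dp":[0,0,0],"dr":[0,0,0],"hand":8},{"dp":[0,0,0],"dr":[0,0,0],"hand":8.4},{"dp":[0,0,0],"dr":[0,0.1,0],"hand":8.4}]';python3 -m pendant '[{"dp":[0,0,0],"dr":[0,0.14,0],"hand":8.4},{"dp":[0,0,0],"dr":[0,0.28,0],"hand":8.4},{"dp":[0,0,0],"dr":[0,0.42,0],"hand":8.4},{"dp":[0,0,0],"dr":[0,0.56,0],"hand":8.4},{"dp":[0,0,0],"dr":[0,0.7,0],"hand":8.4}]'; python3 -m pendant '[{"dp":[0,0,0],"dr":[0,0.14,0],"hand":8.4},{"dp":[0,0,0],"dr":[0,0.28,0],"hand":8.4},{"dp":[0,0,0],"dr":[0,0.42,0],"hand":8.4},{"dp":[0,0,0],"dr":[0,0.56,0],"hand":8.4},{"dp":[0,0,0],"dr":[0,0.7,0],"hand":8.4}]';python3 -m pendant '[{"dp":[0,0,0],"dr":[0,0.1,0],"hand":8.4},{"dp":[0,0,0],"dr":[0,0.1,0],"hand":7},{"dp":[0,0,0],"dr":[0,0.1,0],"hand":6},{"dp":[0,0,0],"dr":[0,0.1,0],"hand":5},{"dp":[0,0,0],"dr":[0,0.1,0],"hand":4.5}]';python3 - <<'E'
from m import *
crop(snapshot('scene'),210,250,140,105,5.5,'pics/a15.png')
st()
E
```

```text
t: 13.4
tool_pos: [0.3829, -0.2205, 0.0199]
eef_rot: [-0.707, -0.004, 0.005, 0.707]
wrist_force: [-0.9, 1.0, 0.0]
finger_gap: 0.0839
t: 13.9
tool_pos: [0.3839, -0.2213, 0.0218]
eef_rot: [0.707, 0.004, -0.004, -0.707]
wrist_force: [-0.3, -0.2, 2.4]
finger_gap: 0.0526
t: 14.4
tool_pos: [0.3834, -0.221, 0.021]
eef_rot: [-0.706, 0.032, -0.032, 0.706]
wrist_force: [-0.4, 0.8, 0.4]
finger_gap: 0.0837
t: 14.9
tool_pos: [0.3834, -0.221, 0.021]
eef_rot: [-0.652, 0.274, -0.274, 0.652]
wrist_force: [-0.1, -0.5, 0.6]
finger_gap: 0.0842
t: 15.4
tool_pos: [0.3834, -0.221, 0.021]
eef_rot: [0.519, -0.481, 0.481, -0.519]
wrist_force: [0.3, 0.1, 0.7]
finger_gap: 0.0838
t: 15.9
tool_pos: [0.3836, -0.2212, 0.0215]
eef_rot: [0.496, -0.504, 0.504, -0.496]
wrist_force: [-2.0, 1.3, 5.3]
finger_gap: 0.0514
t 15.95 p [ 0.3837 -0.2212  0.0216] F [-2.1  1.5  5.3] gap 0.0516
axes(cols)
 [[-0.017  0.001  1.   ]
 [-1.    -0.    -0.017]
 [ 0.    -1.     0.001]]
q [-0.52 -0.15 -0.46  1.26 -0.    1.06]
```

View pics/a15.png

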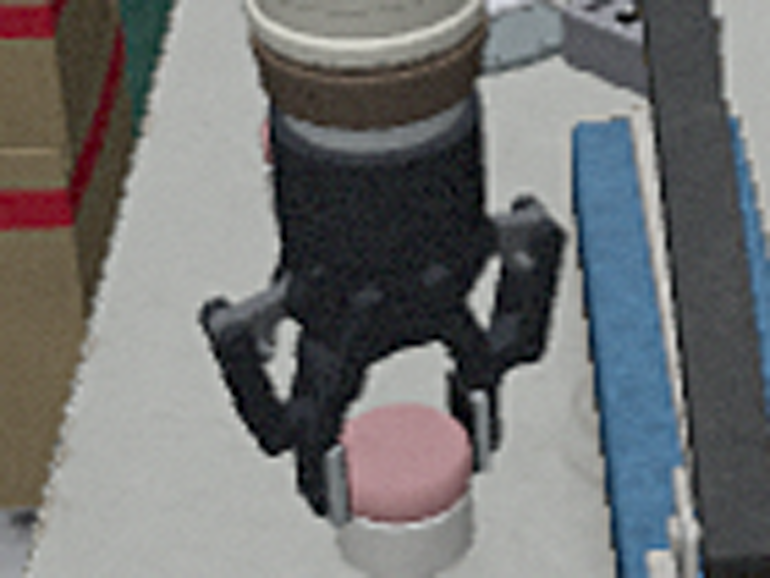

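```bash
python3 -m pendant '[{"dp":[0,-2,0],"dr":[0,0,0],"hand":4.5},{"dp":[0,-5,0],"dr":[0,0,0],"hand":4.5},{"dp":[0,-9,0],"dr":[0,0,0],"hand":4.5},{"dp":[0,-13,0],"dr":[0,0,0],"hand":4.5},{"dp":[0,-13,0],"dr":[0,0,0],"hand":4.5}]';python3 -m pendant '[{"dp":[-4,0,0.8],"dr":[0,-0.1,0],"hand":4.5},{"dp":[-9,0,1.8],"dr":[0,-0.2,0],"hand":4.5},{"dp":[-14,0,2.8],"dr":[0,-0.3,0],"hand":4.5},{"dp":[-19,0,3.8],"dr":[0,-0.35,0],"hand":4.5},{"dp":[-24,0,4.8],"dr":[0,-0.35,0],"hand":4.5}]';python3 - <<'E'
from m import *
cv2.imwrite('pics/s5.png',snapshot('scene')[:,:,::-1])
st();print(dp([.6098,.1056,.15]))
E
```

```text
t: 16.45
tool_pos: [0.3853, -0.2221, 0.156]
eef_rot: [0.495, -0.502, 0.507, -0.496]
wrist_force: [0.5, -0.5, -1.7]
finger_gap: 0.0513
t: 16.95
tool_pos: [0.4347, 0.0161, 0.1502]
eef_rot: [0.576, -0.41, 0.41, -0.576]
wrist_force: [0.9, -0.5, -1.0]
finger_gap: 0.051
t 17.00 p [0.4357 0.0223 0.1499] F [-1.   4.2 -1.6] gap 0.0516
axes(cols)
 [[ 0.332 -0.     0.943]
 [-0.943  0.003  0.332]
 [-0.003 -1.     0.001]]
q [ 0.05 -0.2  -0.26  1.52  0.    1.28]
[-2.080e+00  1.000e-02  1.919e+01]
```

View pics/s5.png

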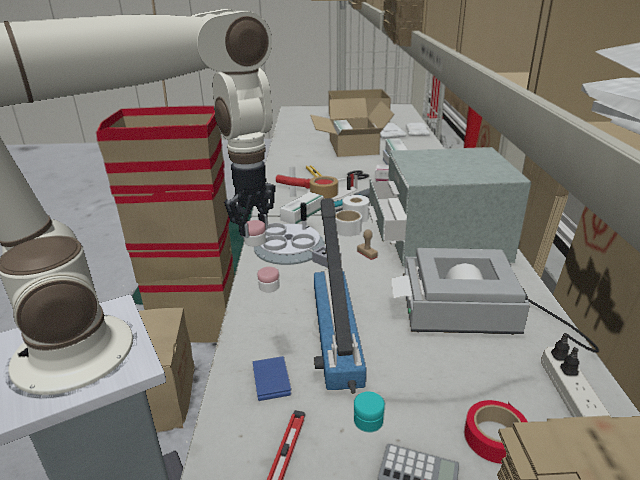

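```bash
python3 -m pendant '[{"dp":[-0.4,0,4],"dr":[0,0,0],"hand":4.5},{"dp":[-0.9,0,8],"dr":[0,0,0],"hand":4.5},{"dp":[-1.3,0,12],"dr":[0,0,0],"hand":4.5},{"dp":[-1.7,0,16],"dr":[0,0,0],"hand":4.5},{"dp":[-2.1,0,19.2],"dr":[0,0,0],"hand":4.5}]';python3 -m pendant '[{"dp":[0,0,0],"dr":[0,0,0],"hand":4.5},{"dp":[0,2,0],"dr":[0,0,0],"hand":4.5},{"dp":[0,4,0],"dr":[0,0,0],"hand":4.5},{"dp":[0,5,0],"dr":[0,0,0],"hand":4.5},{"dp":[0,5,0],"dr":[0,0,0],"hand":4.5}]';python3 - <<'E'
from m import *
crop(snapshot('scene'),225,160,140,105,5.5,'pics/a16.png')
st();print(dp([.6098,.1056,.0516]))
E
```

```text
t: 17.5
tool_pos: [0.611, 0.0975, 0.1492]
eef_rot: [0.576, -0.411, 0.41, -0.576]
wrist_force: [-0.1, -0.9, -1.6]
finger_gap: 0.0509
t: 18.0
tool_pos: [0.6083, 0.0962, 0.0991]
eef_rot: [0.577, -0.411, 0.41, -0.575]
wrist_force: [0.7, -0.3, -2.3]
finger_gap: 0.0512
t 18.05 p [0.6089 0.0963 0.1006] F [ 0.3  0.9 -0. ] gap 0.0515
axes(cols)
 [[ 0.326 -0.001  0.945]
 [-0.945 -0.     0.326]
 [-0.    -1.    -0.001]]
q [ 0.16  0.24  0.09  1.43 -0.    1.4 ]
[-0.85  4.9   0.39]
```

View pics/a16.png

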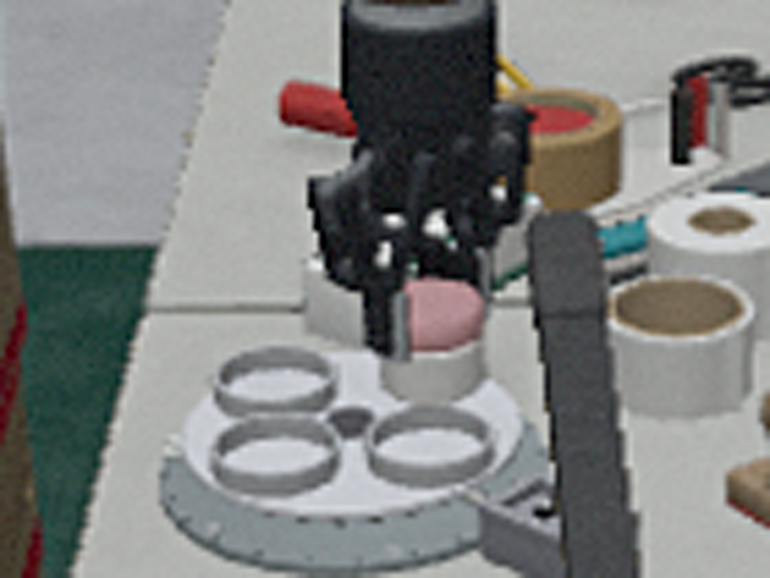

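```bash
python3 - <<'E'
from m import *
o=np.array([225,160])
print('pred jar top',(proj('scene',[.6089,.0963,.125])-o)*5.5,'bottom edges', [((proj('scene',np.array([.6089,.0963,.079])+.0265*np.array(d))-o)*5.5).round(0) for d in ([1,0,0],[-1,0,0],[0,-1,0])])
for z,P in (('r3',[.6098,.1056,.044]),('r2',[.5395,.139,.044]),('r1',[.573,.2092,.044])):
  print(z,[((proj('scene',np.array(P)+.033*np.array(d))-o)*5.5).round(0) for d in ([0,0,0],[1,0,0],[-1,0,0],[0,-1,0],[0,1,0])])
E
cat > e.py <<'E'
from m import *
import sys
E
python3 - <<'E'
import cv2
im=cv2.imread('pics/a16.png');cv2.imwrite('pics/a17.png',cv2.resize(im[260:540,160:560],None,fx=2,fy=2))
E
```

```text
pred jar top [427.27580316 295.15593604] bottom edges [array([477., 366.]), array([383., 393.]), array([457., 400.])]
r3 [array([426., 433.]), array([483., 417.]), array([367., 450.]), array([458., 460.]), array([395., 407.])]
r2 [array([271., 442.]), array([329., 425.]), array([211., 459.]), array([300., 470.]), array([243., 416.])]
r1 [array([270., 372.]), array([326., 356.]), array([213., 387.]), array([298., 396.]), array([243., 348.])]
```

View pics/a17.png

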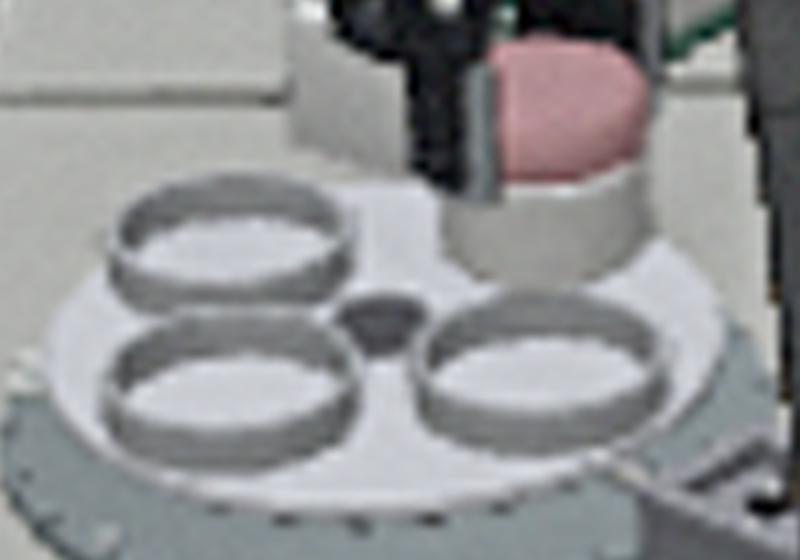

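```bash
python3 - <<'E'
from m import *
st();print(dp([.6106,.1038,.0516]))
E
python3 -m pendant '[{"dp":[-0.3,0,0.2],"dr":[0,0,0],"hand":4.5},{"dp":[-0.65,0.5,0.4],"dr":[0,0,0],"hand":4.5},{"dp":[-0.65,1.5,0.4],"dr":[0,0,0],"hand":4.5},{"dp":[-0.65,2.5,0.4],"dr":[0,0,0],"hand":4.5},{"dp":[-0.65,2.8,0.4],"dr":[0,0,0],"hand":4.5}]';python3 - <<'E'
from m import *
crop(snapshot('scene'),265,190,70,60,11,'pics/a18.png')
st();print(dp([.6106,.1038,.0516]))
E
```

```text
t 18.05 p [0.6089 0.0963 0.1006] F [ 0.3  0.9 -0. ] gap 0.0515
axes(cols)
 [[ 0.326 -0.001  0.945]
 [-0.945 -0.     0.326]
 [-0.    -1.    -0.001]]
q [ 0.16  0.24  0.09  1.43 -0.    1.4 ]
[-0.65  4.9   0.41]
t: 18.55
tool_pos: [0.6105, 0.1039, 0.0712]
eef_rot: [0.576, -0.411, 0.41, -0.575]
wrist_force: [-0.0, -0.4, -1.0]
finger_gap: 0.0513
t 18.60 p [0.6105 0.1039 0.0712] F [-0.8 -0.6 -1.4] gap 0.0513
axes(cols)
 [[ 0.326 -0.002  0.945]
 [-0.945 -0.     0.326]
 [-0.    -1.    -0.002]]
q [ 0.17  0.25  0.05  1.38 -0.    1.41]
[0.01 1.96 0.01]
```

View pics/a18.png

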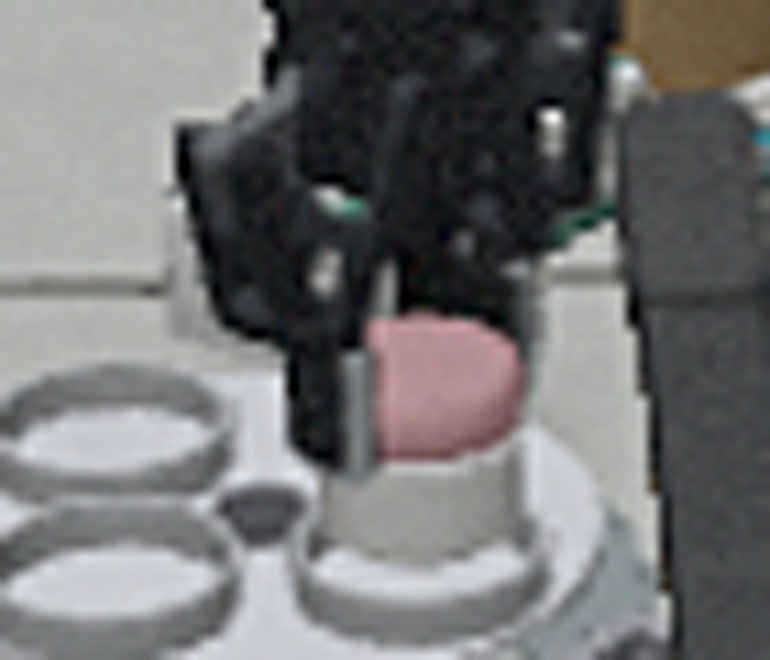

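```bash
python3 -m pendant '[{"dp":[0,0.2,0],"dr":[0,0,0],"hand":4.5},{"dp":[0,0.4,0],"dr":[0,0,0],"hand":4.5},{"dp":[0,0.7,0],"dr":[0,0,0],"hand":4.5},{"dp":[0,1.1,0],"dr":[0,0,0],"hand":4.5},{"dp":[0,1.1,0],"dr":[0,0,0],"hand":4.5}]';python3 - <<'E'
from m import *
crop(snapshot('scene'),265,190,70,60,11,'pics/a19.png')
st();print(dp([.6106,.1038,.0516]))
E
```

```text
t: 19.1
tool_pos: [0.611, 0.104, 0.0615]
eef_rot: [0.576, -0.411, 0.41, -0.576]
wrist_force: [0.6, -0.8, -2.1]
finger_gap: 0.0508
t 19.15 p [0.6111 0.104  0.0618] F [-0.3 -0.2 -0.9] gap 0.0512
axes(cols)
 [[ 0.326 -0.001  0.945]
 [-0.945 -0.     0.326]
 [-0.    -1.    -0.001]]
q [ 0.17  0.25  0.04  1.36 -0.    1.41]
[ 0.    1.02 -0.05]
```

View pics/a19.png

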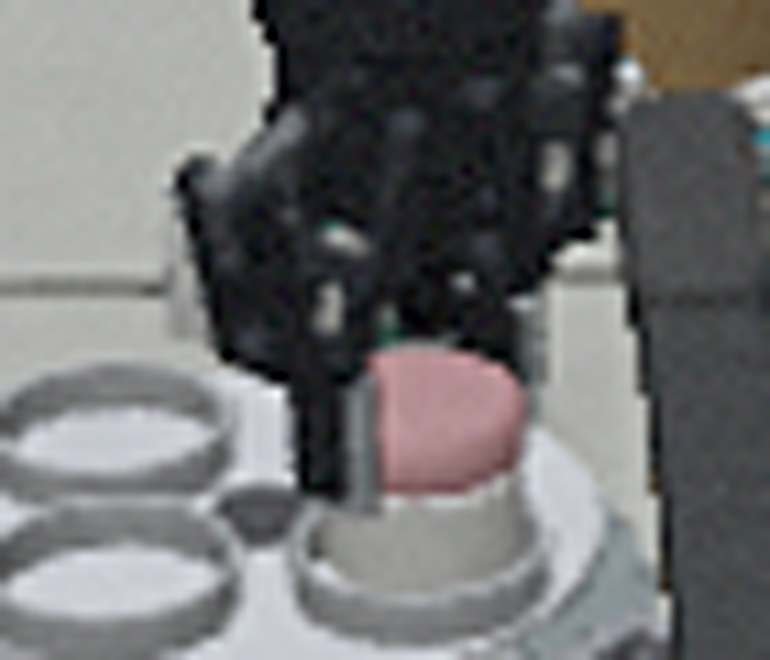

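```bash
python3 -m pendant '[{"dp":[0,0.3,0],"dr":[0,0,0],"hand":4.5},{"dp":[0,0.6,0],"dr":[0,0,0],"hand":4.5},{"dp":[0,0.9,0],"dr":[0,0,0],"hand":4.5},{"dp":[0,1.0,0],"dr":[0,0,0],"hand":4.5},{"dp":[0,1.0,0],"dr":[0,0,0],"hand":4.5}]';python3 -m pendant '[{"dp":[0,0,0],"dr":[0,0,0],"hand":5.4},{"dp":[0,0,0],"dr":[0,0,0],"hand":5.8},{"dp":[0,0,0],"dr":[0,0,0],"hand":6.5},{"dp":[0,0,0],"dr":[0,0,0],"hand":7},{"dp":[0,0,0],"dr":[0,0,0],"hand":7}]';python3 - <<'E'
from m import *
crop(snapshot('scene'),265,190,70,60,11,'pics/a20.png')
st()
E
```

```text
t: 19.65
tool_pos: [0.6112, 0.104, 0.052]
eef_rot: [0.576, -0.411, 0.41, -0.576]
wrist_force: [1.2, 0.8, -1.4]
finger_gap: 0.0516
t: 20.15
tool_pos: [0.6113, 0.1041, 0.0522]
eef_rot: [-0.576, 0.41, -0.411, 0.576]
wrist_force: [0.0, 0.4, -0.6]
finger_gap: 0.07
t 20.20 p [0.6113 0.104  0.0522] F [-1.   0.2 -0.8] gap 0.0695
axes(cols)
 [[ 0.326  0.     0.945]
 [-0.945  0.     0.326]
 [-0.    -1.     0.   ]]
q [0.17 0.26 0.02 1.34 0.   1.41]
```

View pics/a20.png

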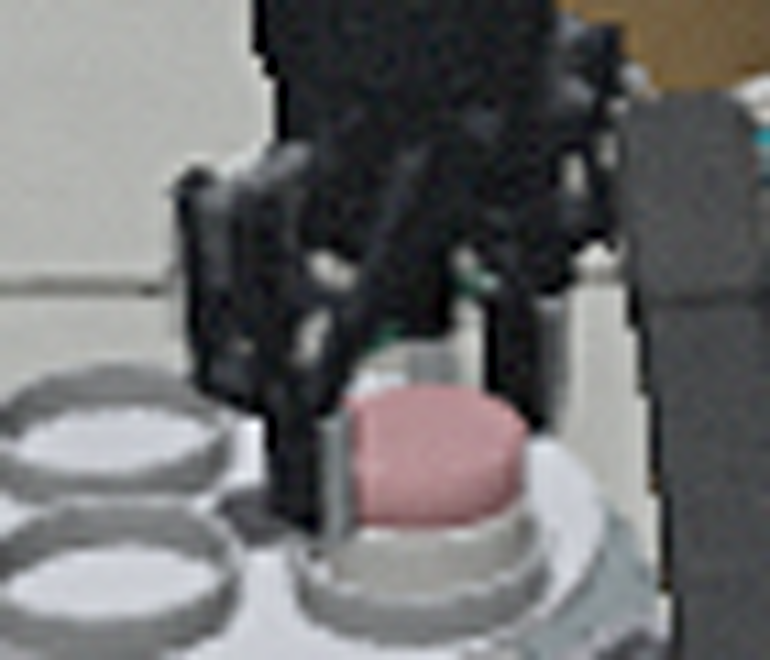

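```bash
python3 -m pendant '[{"dp":[0,-2,0],"dr":[0,0,0],"hand":7},{"dp":[0,-5,0],"dr":[0,0,0],"hand":8},{"dp":[0,-9,0],"dr":[0,0,0],"hand":8.4},{"dp":[0,-11,-3],"dr":[0,0,0],"hand":8.4},{"dp":[0,-11,-7],"dr":[0,0,0],"hand":8.4}]';python3 -m pendant '[{"dp":[0,0,-4],"dr":[0,0,0],"hand":8.4},{"dp":[0,0,-8],"dr":[0,0,0],"hand":8.4},{"dp":[0,0,-12],"dr":[0,0,0],"hand":8.4},{"dp":[0,0,-12],"dr":[0,0,0],"hand":8.4},{"dp":[0,0,-12],"dr":[0,0,0],"hand":8.4}]';python3 - <<'E'
from m import *
im=snapshot('top');cv2.imwrite('pics/top5.png',im[:,:,::-1]);crop(im,180,190,200,150,4,'pics/a21.png')
crop(snapshot('scene'),210,160,150,112,5.2,'pics/a22.png')
st();print(dp([.454,.0002,.0185]))
E
```

```text
t: 20.7
tool_pos: [0.5465, 0.0815, 0.1652]
eef_rot: [-0.575, 0.409, -0.412, 0.577]
wrist_force: [-1.4, -0.4, 0.3]
finger_gap: 0.0839
t: 21.2
tool_pos: [0.4317, 0.042, 0.1628]
eef_rot: [-0.575, 0.41, -0.411, 0.576]
wrist_force: [1.3, 0.0, 0.1]
finger_gap: 0.0839
t 21.30 p [0.4324 0.0423 0.1623] F [-0.5 -1.6 -0.3] gap 0.0841
axes(cols)
 [[ 0.326  0.001  0.945]
 [-0.945  0.     0.326]
 [ 0.    -1.     0.001]]
q [ 0.1  -0.21 -0.24  1.54  0.    1.34]
[ 4.68 14.38  0.66]
```

View pics/a21.png

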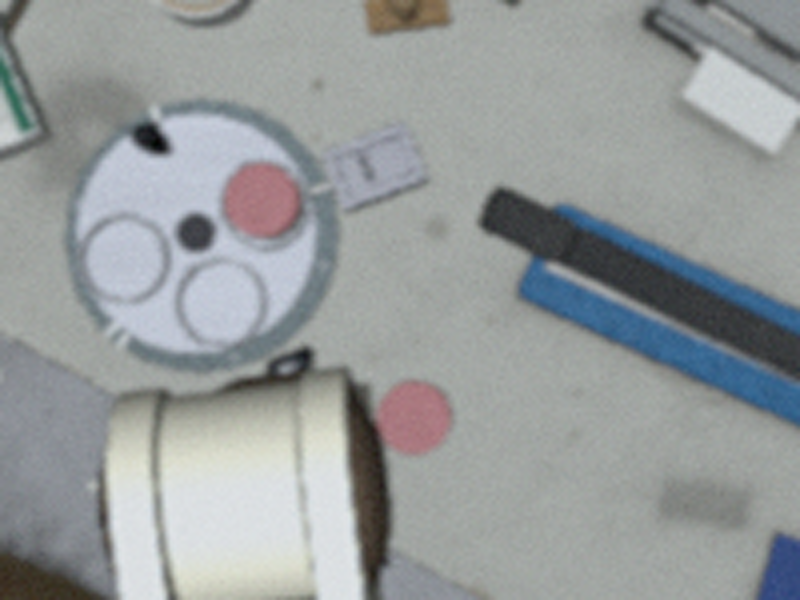

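View pics/a22.png

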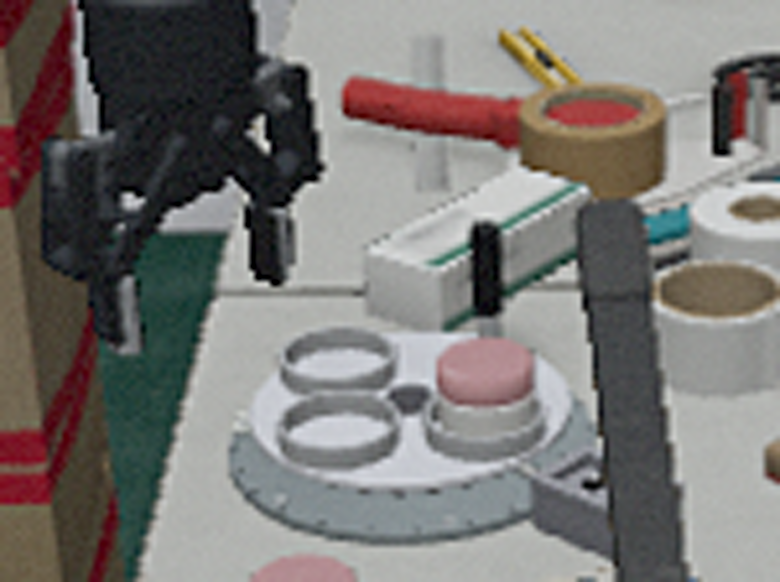

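```bash
python3 -m pendant '[{"dp":[2.5,0,0.3],"dr":[0,0,0],"hand":8.4},{"dp":[4.7,1,0.65],"dr":[0,0,0],"hand":8.4},{"dp":[4.7,4,0.65],"dr":[0,0,0],"hand":8.4},{"dp":[4.7,7,0.65],"dr":[0,0,0],"hand":8.4},{"dp":[4.7,8,0.65],"dr":[0,0,0],"hand":8.4}]';python3 - <<'E'
from m import *
crop(snapshot('scene'),210,190,130,105,5.5,'pics/a23.png')
st();print(dp([.454,.0002,.0185]))
E
```

```text
t: 21.8
tool_pos: [0.4524, -0.0001, 0.0789]
eef_rot: [0.577, -0.412, 0.409, -0.575]
wrist_force: [-0.9, -1.2, 0.4]
finger_gap: 0.0837
t 21.85 p [ 4.522e-01 -1.000e-04  7.880e-02] F [-0.6 -0.7 -1.1] gap 0.0841
axes(cols)
 [[ 0.326 -0.005  0.945]
 [-0.945  0.     0.326]
 [-0.002 -1.    -0.005]]
q [-0.   -0.15 -0.35  1.38  0.    1.24]
[0.05 6.03 0.21]
```

View pics/a23.png

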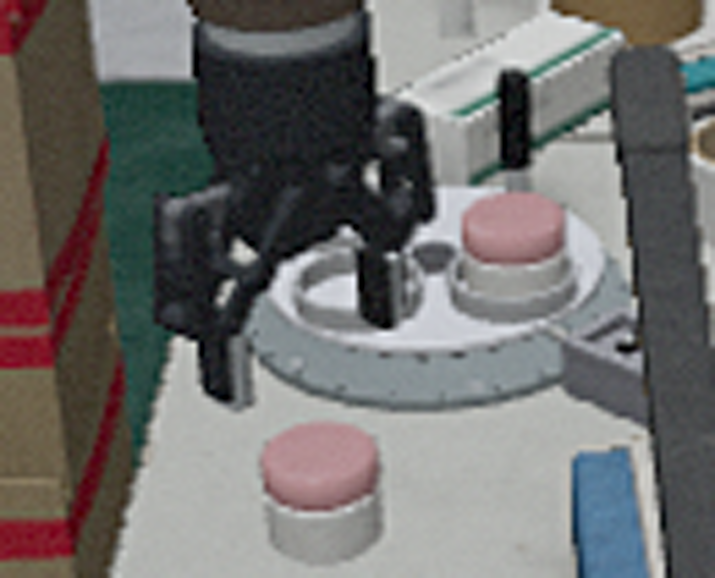

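```bash
python3 -m pendant '[{"dp":[0,1.5,0.1],"dr":[0,0,0],"hand":8.4},{"dp":[0,3,0.1],"dr":[0,0,0],"hand":8.4},{"dp":[0,5,0.1],"dr":[0,0,0],"hand":8.4},{"dp":[0,6,0.1],"dr":[0,0,0],"hand":8.4},{"dp":[0,6,0.1],"dr":[0,0,0],"hand":8.4}]'; python3 -m pendant '[{"dp":[0,0,0],"dr":[0,0,0],"hand":7},{"dp":[0,0,0],"dr":[0,0,0],"hand":6.3},{"dp":[0,0,0],"dr":[0,0,0],"hand":5.5},{"dp":[0,0,0],"dr":[0,0,0],"hand":4.8},{"dp":[0,0,0],"dr":[0,0,0],"hand":4.5}]'; python3 - <<'E'
from m import *
crop(snapshot('scene'),210,190,130,105,5.5,'pics/a24.png')
st()
E
```

```text
t: 22.35
tool_pos: [0.4535, 0.0003, 0.0211]
eef_rot: [0.576, -0.411, 0.41, -0.575]
wrist_force: [-0.2, 0.4, 0.6]
finger_gap: 0.0841
t: 22.85
tool_pos: [0.4546, 0.0001, 0.0234]
eef_rot: [-0.575, 0.41, -0.411, 0.576]
wrist_force: [-1.7, 0.1, 5.8]
finger_gap: 0.0514
t 22.90 p [4.547e-01 1.000e-04 2.340e-02] F [-2.1 -0.2  5.5] gap 0.0510
axes(cols)
 [[ 0.326  0.002  0.945]
 [-0.945 -0.     0.326]
 [ 0.001 -1.     0.002]]
q [ 0.   -0.12 -0.43  1.26 -0.    1.24]
```

View pics/a24.png

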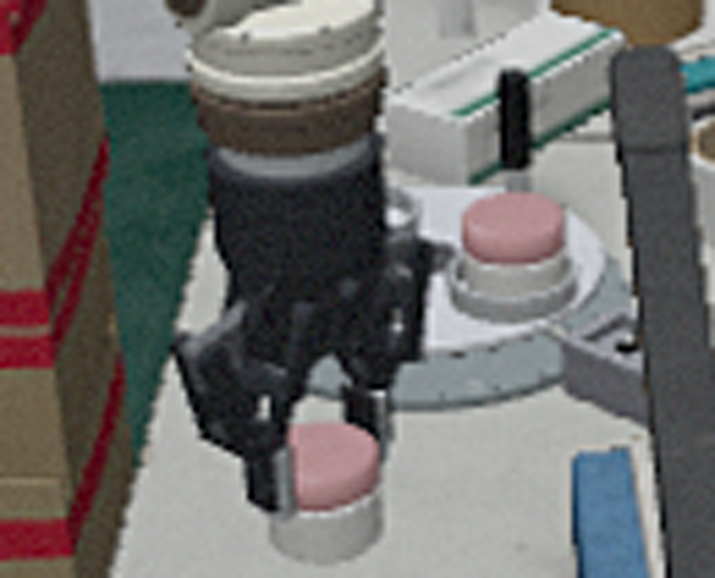

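```bash
python3 -m pendant '[{"dp":[0,-2,0],"dr":[0,0,0],"hand":4.5},{"dp":[0,-5,0],"dr":[0,0,0],"hand":4.5},{"dp":[0,-9,0],"dr":[0,0,0],"hand":4.5},{"dp":[0,-12,0],"dr":[0,0,0],"hand":4.5},{"dp":[0,-12,0],"dr":[0,0,0],"hand":4.5}]'; python3 - <<'E'
from m import *
st();print(dp([.5736,.2076,.15]))
E
```

```text
t: 23.4
tool_pos: [0.456, 0.0001, 0.1467]
eef_rot: [-0.574, 0.409, -0.413, 0.577]
wrist_force: [0.9, -0.8, -1.0]
finger_gap: 0.0511
t 23.40 p [4.560e-01 1.000e-04 1.467e-01] F [ 0.9 -0.8 -1. ] gap 0.0511
axes(cols)
 [[ 0.326  0.007  0.945]
 [-0.945 -0.     0.326]
 [ 0.002 -1.     0.006]]
q [ 0.   -0.16 -0.23  1.5  -0.    1.24]
[-15.78  -0.24  17.88]
```

```bash
python3 -m pendant '[{"dp":[-3,0,3.4],"dr":[0,0,0],"hand":4.5},{"dp":[-6,0,6.8],"dr":[0,0,0],"hand":4.5},{"dp":[-9,0,10.2],"dr":[0,0,0],"hand":4.5},{"dp":[-12,0,13.6],"dr":[0,0,0],"hand":4.5},{"dp":[-15,0,17],"dr":[0,0,0],"hand":4.5}]';python3 -m pendant '[{"dp":[-0.7,0,0.8],"dr":[0,0,0],"hand":4.5},{"dp":[-0.7,0,0.8],"dr":[0,0,0],"hand":4.5},{"dp":[-0.7,2,0.8],"dr":[0,0,0],"hand":4.5},{"dp":[-0.7,4,0.8],"dr":[0,0,0],"hand":4.5},{"dp":[-0.7,4,0.8],"dr":[0,0,0],"hand":4.5}]'; python3 - <<'E'
from m import *
crop(snapshot('scene'),225,160,140,105,5.5,'pics/a25.png')
st();print(dp([.5736,.2076,.0534]))
E
```

```text
t: 23.9
tool_pos: [0.5664, 0.199, 0.1412]
eef_rot: [0.576, -0.411, 0.41, -0.576]
wrist_force: [1.0, -1.2, -0.8]
finger_gap: 0.0512
t: 24.4
tool_pos: [0.5693, 0.2048, 0.0992]
eef_rot: [0.577, -0.412, 0.41, -0.574]
wrist_force: [-0.2, -0.7, -2.0]
finger_gap: 0.0518
t 24.45 p [0.57   0.2052 0.1011] F [ 0.2  0.  -0.6] gap 0.0514
axes(cols)
 [[ 0.325 -0.003  0.946]
 [-0.946 -0.001  0.325]
 [ 0.    -1.    -0.003]]
q [ 0.35  0.21  0.07  1.43 -0.    1.59]
[-0.11  4.77  0.44]
```

View pics/a25.png

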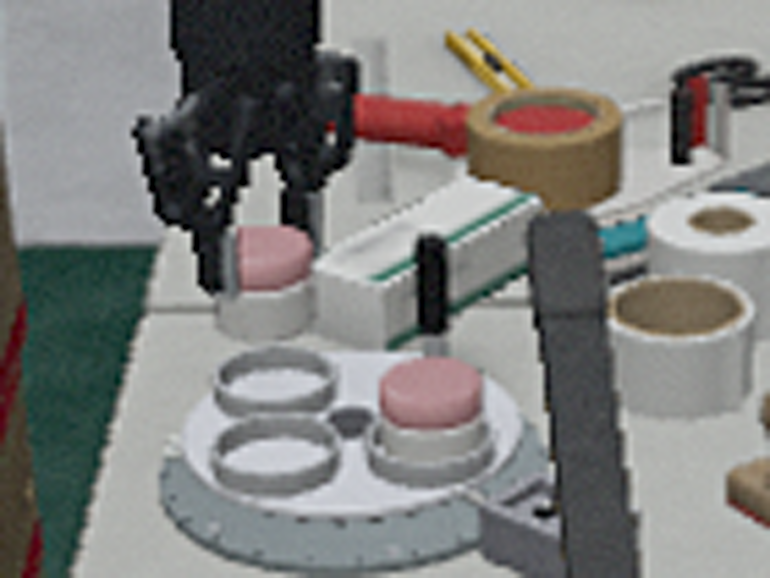

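```bash
python3 -m pendant '[{"dp":[-0.1,0,0.4],"dr":[0,0,0],"hand":4.5},{"dp":[-0.1,0.7,0.4],"dr":[0,0,0],"hand":4.5},{"dp":[-0.1,1.5,0.4],"dr":[0,0,0],"hand":4.5},{"dp":[-0.1,2.5,0.4],"dr":[0,0,0],"hand":4.5},{"dp":[-0.1,2.9,0.4],"dr":[0,0,0],"hand":4.5}]'; python3 - <<'E'
from m import *
crop(snapshot('scene'),240,180,70,60,11,'pics/a26.png')
st();print(dp([.5736,.2076,.0534]))
E
```

```text
t: 24.95
tool_pos: [0.574, 0.2086, 0.0715]
eef_rot: [0.576, -0.411, 0.41, -0.575]
wrist_force: [-0.4, 0.3, -1.1]
finger_gap: 0.051
t 25.00 p [0.5739 0.2085 0.0712] F [ 0.2  0.1 -1.7] gap 0.0510
axes(cols)
 [[ 0.326 -0.002  0.945]
 [-0.945 -0.001  0.326]
 [ 0.    -1.    -0.002]]
q [ 0.35  0.23  0.03  1.37 -0.    1.59]
[ 0.08  1.78 -0.05]
```

View pics/a26.png

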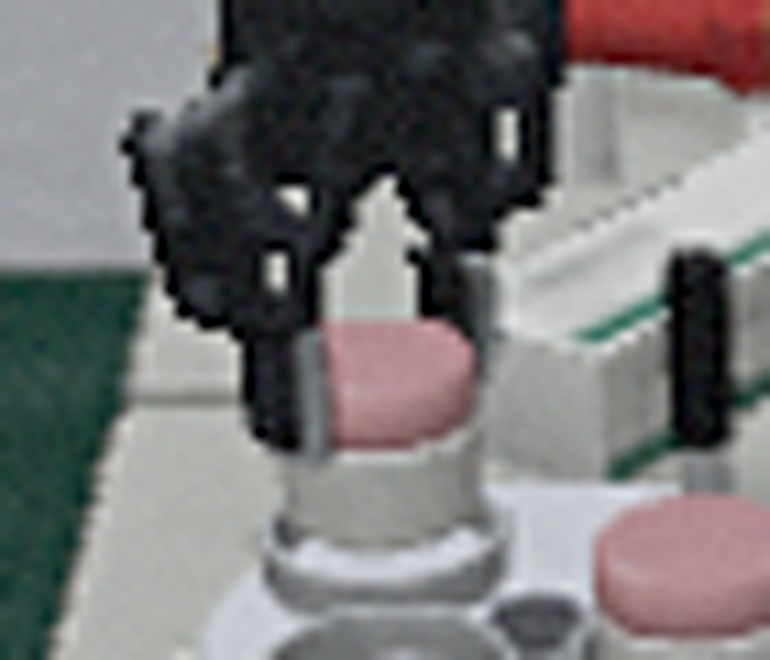

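```bash
python3 -m pendant '[{"dp":[0.08,0.2,0],"dr":[0,0,0],"hand":4.5},{"dp":[0.08,0.4,0],"dr":[0,0,0],"hand":4.5},{"dp":[0.08,0.6,0],"dr":[0,0,0],"hand":4.5},{"dp":[0.08,0.9,0],"dr":[0,0,0],"hand":4.5},{"dp":[0.08,0.9,0],"dr":[0,0,0],"hand":4.5}]'; python3 - <<'E'
from m import *
crop(snapshot('scene'),240,180,70,60,11,'pics/a27.png')
st();print(dp([.5736,.2076,.0534]))
E
```

```text
t: 25.5
tool_pos: [0.5748, 0.208, 0.0637]
eef_rot: [0.576, -0.411, 0.41, -0.576]
wrist_force: [1.0, -0.5, -0.7]
finger_gap: 0.0515
t 25.55 p [0.5748 0.208  0.0639] F [ 0.7  0.5 -1.8] gap 0.0511
axes(cols)
 [[ 0.326 -0.     0.945]
 [-0.945 -0.     0.326]
 [ 0.    -1.    -0.   ]]
q [ 0.35  0.23  0.02  1.36 -0.    1.59]
[ 0.    1.05 -0.13]
```

View pics/a27.png

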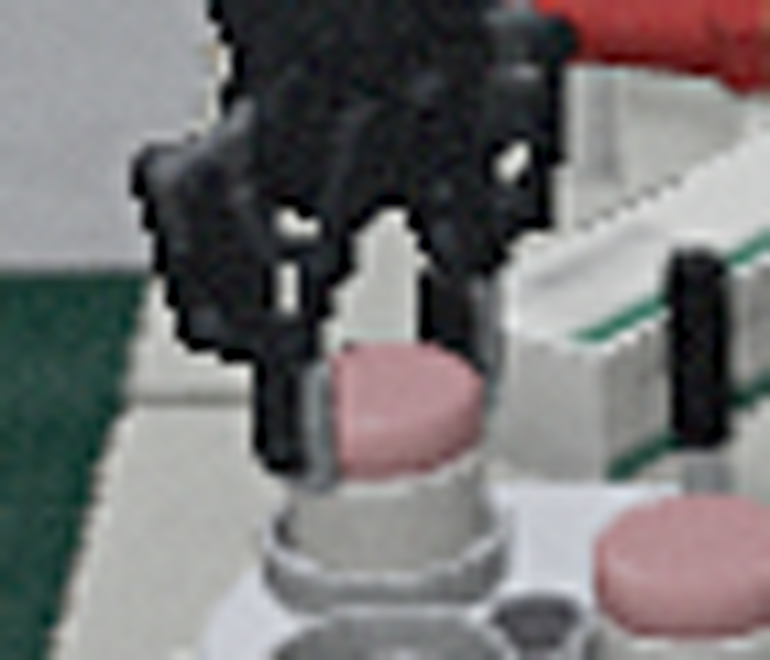

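```bash
python3 -m pendant '[{"dp":[0,0.2,-0.12],"dr":[0,0,0],"hand":4.5},{"dp":[0,0.5,-0.12],"dr":[0,0,0],"hand":4.5},{"dp":[0,0.8,-0.12],"dr":[0,0,0],"hand":4.5},{"dp":[0,1.0,-0.12],"dr":[0,0,0],"hand":4.5},{"dp":[0,1.0,-0.12],"dr":[0,0,0],"hand":4.5}]';python3 -m pendant '[{"dp":[0,0,0],"dr":[0,0,0],"hand":5.4},{"dp":[0,0,0],"dr":[0,0,0],"hand":5.8},{"dp":[0,0,0],"dr":[0,0,0],"hand":6.5},{"dp":[0,0,0],"dr":[0,0,0],"hand":7},{"dp":[0,0,0],"dr":[0,0,0],"hand":7}]';python3 - <<'E'
from m import *
crop(snapshot('scene'),240,180,70,60,11,'pics/a28.png')
st()
E
```

```text
t: 26.05
tool_pos: [0.5736, 0.2076, 0.0537]
eef_rot: [0.576, -0.411, 0.41, -0.576]
wrist_force: [0.0, -0.6, -0.7]
finger_gap: 0.051
t: 26.55
tool_pos: [0.5738, 0.2077, 0.0543]
eef_rot: [-0.576, 0.41, -0.411, 0.576]
wrist_force: [-0.0, 0.0, 0.0]
finger_gap: 0.0694
t 26.60 p [0.5738 0.2077 0.0542] F [-0.4  0.  -0.1] gap 0.0699
axes(cols)
 [[ 0.326  0.     0.945]
 [-0.945  0.     0.326]
 [ 0.    -1.     0.   ]]
q [ 0.35  0.23 -0.    1.34 -0.    1.59]
```

View pics/a28.png

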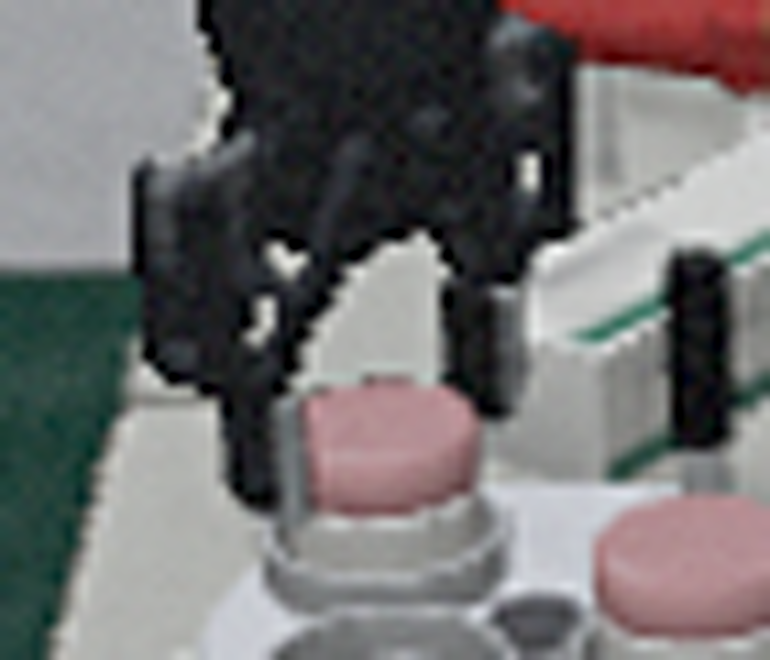

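```bash
python3 -m pendant '[{"dp":[0,-2,0],"dr":[0,0,0],"hand":7},{"dp":[0,-5,0],"dr":[0,0,0],"hand":7},{"dp":[0,-9,0],"dr":[0,0,0],"hand":6},{"dp":[0,-13,0],"dr":[0,-0.1,0],"hand":5},{"dp":[0,-13,0],"dr":[0,-0.2,0],"hand":5}]';python3 -m pendant '[{"dp":[0,0,0],"dr":[0,-0.14,0],"hand":5},{"dp":[0,0,0],"dr":[0,-0.28,0],"hand":5},{"dp":[0,0,0],"dr":[0,-0.42,0],"hand":5},{"dp":[0,0,0],"dr":[0,-0.56,0],"hand":5},{"dp":[0,0,0],"dr":[0,-0.7,0],"hand":5}]';python3 -m pendant '[{"dp":[0,0,0],"dr":[0,-0.14,0],"hand":5},{"dp":[0,0,0],"dr":[0,-0.28,0],"hand":5},{"dp":[0,0,0],"dr":[0,-0.42,0],"hand":5},{"dp":[0,0,0],"dr":[0,-0.56,0],"hand":5},{"dp":[0,0,0],"dr":[0,-0.68,0],"hand":5}]';python3 - <<'E'
from m import *
im=snapshot('top');cv2.imwrite('pics/top6.png',im[:,:,::-1]);crop(im,180,190,130,110,6,'pics/a29.png')
crop(snapshot('scene'),210,140,150,112,5.2,'pics/a30.png')
s,Rm=st();print(dp([.6545,.178,.076]));z=Rm[:,2];print('jaw ang',np.degrees(np.arctan2(z[1],z[0])))
E
```

```text
t: 27.1
tool_pos: [0.5755, 0.2083, 0.1906]
eef_rot: [-0.612, 0.348, -0.352, 0.617]
wrist_force: [0.5, -0.5, 0.4]
finger_gap: 0.0495
t: 27.6
tool_pos: [0.5738, 0.2077, 0.1842]
eef_rot: [-0.697, 0.117, -0.117, 0.697]
wrist_force: [-0.7, 0.1, -0.4]
finger_gap: 0.0501
t: 28.1
tool_pos: [0.5738, 0.2077, 0.1842]
eef_rot: [-0.697, -0.122, 0.122, 0.697]
wrist_force: [0.4, -0.0, -0.1]
finger_gap: 0.0499
t 28.20 p [0.5738 0.2077 0.1841] F [-0.1 -0.  -0.6] gap 0.0499
axes(cols)
 [[ 0.942  0.    -0.336]
 [ 0.336  0.     0.942]
 [ 0.    -1.     0.   ]]
q [0.35 0.22 0.24 1.59 0.   0.  ]
[ 6.6  10.81 -5.51]
jaw ang 109.64191519523425
```

View pics/a29.png

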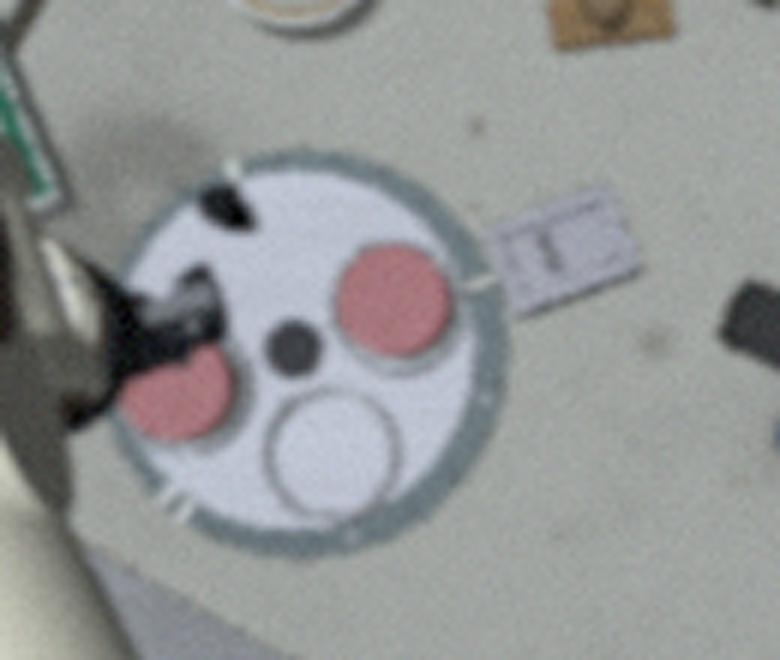

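View pics/a30.png

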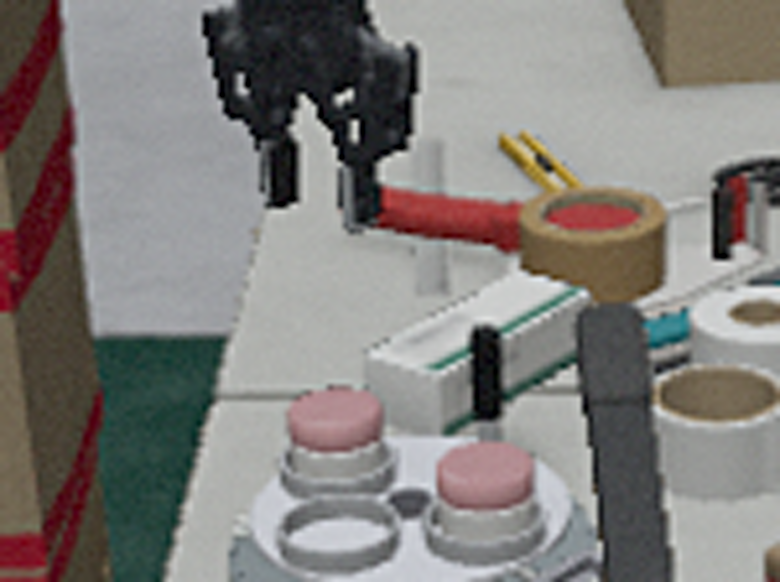

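```bash
python3 -m pendant '[{"dp":[3.3,0,-2.8],"dr":[0,0,0],"hand":5},{"dp":[6.6,0,-5.5],"dr":[0,0,0],"hand":5},{"dp":[6.6,2,-5.5],"dr":[0,0,0],"hand":5},{"dp":[6.6,4,-5.5],"dr":[0,0,0],"hand":5},{"dp":[6.6,4,-5.5],"dr":[0,0,0],"hand":5}]';python3 - <<'E'
from m import *
crop(snapshot('scene'),225,140,140,105,5.5,'pics/a31.png')
s,Rm=st();print(dp([.6545,.178,.082]))
E
```

```text
t: 28.7
tool_pos: [0.6535, 0.1774, 0.1406]
eef_rot: [0.697, 0.117, -0.121, -0.697]
wrist_force: [-0.4, -0.0, 0.3]
finger_gap: 0.0503
t 28.75 p [0.6537 0.1777 0.1427] F [-0.5 -0.1  0.2] gap 0.0501
axes(cols)
 [[ 0.943 -0.003 -0.332]
 [ 0.332 -0.001  0.943]
 [-0.003 -1.     0.   ]]
q [ 0.27  0.39  0.36  1.55  0.   -0.07]
[0.11 6.07 0.  ]
```

View pics/a31.png

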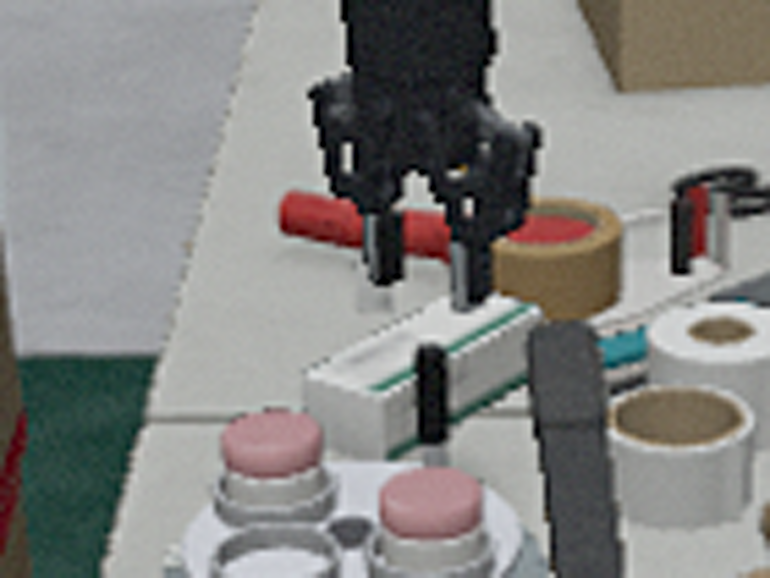

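```bash
python3 -m pendant '[{"dp":[0.1,2,0],"dr":[0,0,0],"hand":5},{"dp":[0.1,4,0],"dr":[0,0,0],"hand":5},{"dp":[0.1,5.5,0],"dr":[0,0,0],"hand":5},{"dp":[0.1,6,0],"dr":[0,0,0],"hand":5},{"dp":[0.1,6,0],"dr":[0,0,0],"hand":4}]';  python3 -m pendant '[{"dp":[0,0,0],"dr":[0,0,0],"hand":3.5},{"dp":[0,0,0],"dr":[0,0,0],"hand":2.8},{"dp":[0,0,0],"dr":[0,0,0],"hand":2.2},{"dp":[0,0,0],"dr":[0,0,0],"hand":2.1},{"dp":[0,0,0],"dr":[0,0,0],"hand":2.1}]'; python3 - <<'E'
from h import *
crop(snapshot('scene'),225,140,140,105,5.5,'pics/a32.png')
s,Rm=st()
A=np.array([.592,.1558]);d=s['tool_pos'][:2]-A;print('ang',np.degrees(np.arctan2(d[1],d[0])),np.hypot(*d))
for a in (5,10,15,20,25,30):
    t=np.radians(a+19.5); print(a,np.radians(a).round(3),dp([A[0]+.066*np.cos(t),A[1]+.066*np.sin(t),.082]))
E
```

```text
t: 29.25
tool_pos: [0.6551, 0.1783, 0.0843]
eef_rot: [0.697, 0.12, -0.12, -0.697]
wrist_force: [-0.9, 0.5, 0.5]
finger_gap: 0.0398
t: 29.75
tool_pos: [0.6554, 0.1783, 0.0844]
eef_rot: [-0.697, -0.12, 0.12, 0.697]
wrist_force: [-0.2, 0.9, 0.5]
finger_gap: 0.0211
t 29.80 p [0.6554 0.1783 0.0842] F [ 0.2 -0.6  0. ] gap 0.0209
axes(cols)
 [[ 0.942  0.    -0.335]
 [ 0.335 -0.     0.942]
 [ 0.    -1.    -0.   ]]
q [ 0.27  0.39  0.25  1.43 -0.   -0.08]
ang 19.513898647513518 0.06721603729813491
5 0.087 [-0.15  0.22  0.57]
10 0.175 [-0.22  0.22  1.14]
15 0.262 [-0.35  0.22  1.71]
20 0.349 [-0.52  0.22  2.26]
25 0.436 [-0.74  0.22  2.79]
30 0.524 [-1.    0.22  3.3 ]
```

View pics/a32.png

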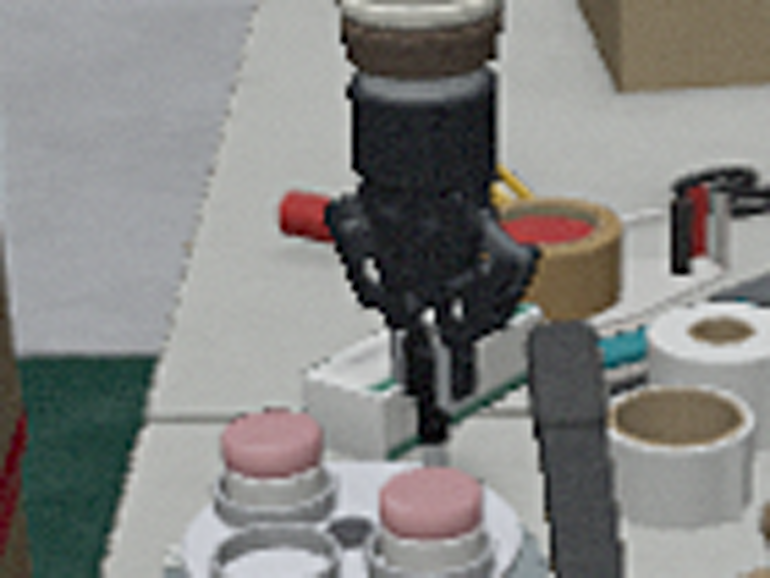

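```bash
python3 -m pendant '[{"dp":[-0.1,0,0.4],"dr":[0,-0.06,0],"hand":2.1},{"dp":[-0.13,0,0.8],"dr":[0,-0.12,0],"hand":2.1},{"dp":[-0.2,0,1.25],"dr":[0,-0.19,0],"hand":2.1},{"dp":[-0.3,0,1.7],"dr":[0,-0.26,0],"hand":2.1},{"dp":[-0.3,0,1.7],"dr":[0,-0.26,0],"hand":2.1}]'; cat > g.py <<'E'
from h import *
s,Rm=st()
A=np.array([.592,.1558]);d=s['tool_pos'][:2]-A;print('ang',np.degrees(np.arctan2(d[1],d[0])),np.hypot(*d));z=Rm[:,2];j=np.degrees(np.arctan2(z[1],z[0]));print('jaw-90',j-90)
E
python3 g.py; python3 -m pendant '[{"dp":[0,0,0.4],"dr":[0,-0.06,0],"hand":2.1},{"dp":[-0.05,0,0.8],"dr":[0,-0.12,0],"hand":2.1},{"dp":[-0.12,0,1.25],"dr":[0,-0.19,0],"hand":2.1},{"dp":[-0.22,0,1.7],"dr":[0,-0.26,0],"hand":2.1},{"dp":[-0.22,0,1.7],"dr":[0,-0.26,0],"hand":2.1}]'; python3 g.py
```

```text
t: 30.3
tool_pos: [0.6466, 0.1932, 0.0841]
eef_rot: [-0.675, -0.21, 0.21, 0.675]
wrist_force: [-0.5, 0.3, -0.6]
finger_gap: 0.021
t 30.30 p [0.6466 0.1932 0.0841] F [-0.5  0.3 -0.6] gap 0.0210
axes(cols)
 [[ 0.824 -0.    -0.566]
 [ 0.566  0.     0.824]
 [-0.    -1.     0.   ]]
q [ 0.29  0.38  0.24  1.43  0.   -0.31]
ang 34.4344119069729 0.06620930010640597
jaw-90 34.4906053083224
t: 30.8
tool_pos: [0.6352, 0.2062, 0.0842]
eef_rot: [-0.642, -0.295, 0.295, 0.643]
wrist_force: [0.7, 0.0, 0.6]
finger_gap: 0.0212
t 30.80 p [0.6352 0.2062 0.0842] F [0.7 0.  0.6] gap 0.0212
axes(cols)
 [[ 0.652 -0.    -0.758]
 [ 0.758  0.     0.652]
 [ 0.    -1.     0.   ]]
q [ 0.31  0.36  0.22  1.43  0.   -0.55]
ang 49.417731113028516 0.06636985276873093
jaw-90 49.30503837688957
```

```bash
python3 -m pendant '[{"dp":[0,0,0.4],"dr":[0,-0.06,0],"hand":2.1},{"dp":[-0.05,0,0.8],"dr":[0,-0.12,0],"hand":2.1},{"dp":[-0.12,0,1.25],"dr":[0,-0.19,0],"hand":2.1},{"dp":[-0.23,0,1.7],"dr":[0,-0.26,0],"hand":2.1},{"dp":[-0.23,0,1.7],"dr":[0,-0.26,0],"hand":2.1}]'; python3 -m pendant '[{"dp":[0,0,0.4],"dr":[0,-0.06,0],"hand":2.1},{"dp":[-0.05,0,0.8],"dr":[0,-0.12,0],"hand":2.1},{"dp":[-0.12,0,1.25],"dr":[0,-0.19,0],"hand":2.1},{"dp":[-0.23,0,1.7],"dr":[0,-0.26,0],"hand":2.1},{"dp":[-0.23,0,1.7],"dr":[0,-0.26,0],"hand":2.1}]'; python3 g.py;  python3 - <<'E'
from h import *
im=snapshot('scene');cv2.imwrite('pics/s6.png',im[:,:,::-1]);crop(im,225,140,140,105,5.5,'pics/a33.png')
E
```

```text
t: 31.3
tool_pos: [0.621, 0.2151, 0.0841]
eef_rot: [-0.599, -0.375, 0.375, 0.599]
wrist_force: [-0.1, 0.2, 0.1]
finger_gap: 0.0212
t: 31.8
tool_pos: [0.6042, 0.2211, 0.0842]
eef_rot: [-0.545, -0.45, 0.45, 0.546]
wrist_force: [-0.6, 0.6, 0.3]
finger_gap: 0.0214
t 31.80 p [0.6042 0.2211 0.0842] F [-0.6  0.6  0.3] gap 0.0214
axes(cols)
 [[ 0.19  -0.001 -0.982]
 [ 0.982  0.001  0.19 ]
 [ 0.    -1.     0.001]]
q [ 0.35  0.3   0.14  1.41  0.   -1.03]
ang 79.4086218900186 0.06641255662115031
jaw-90 79.03521047394909
```

View pics/a33.png

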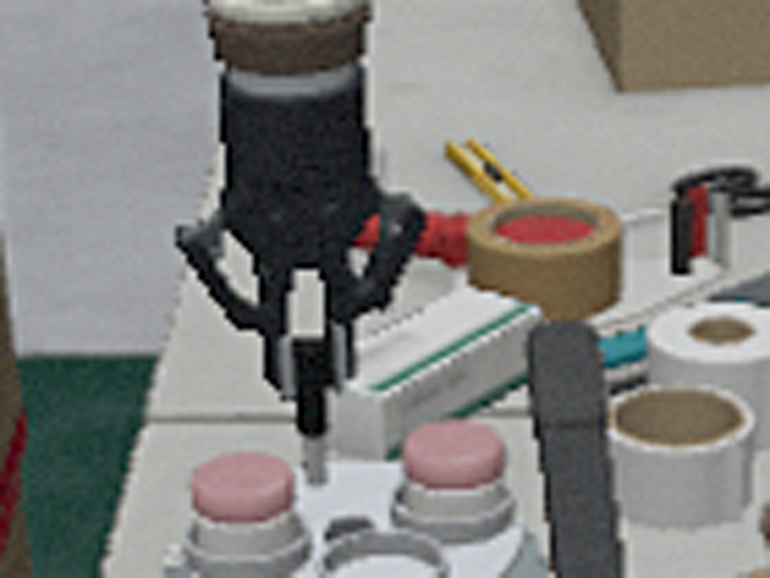

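```bash
python3 -m pendant '[{"dp":[0,0,0.4],"dr":[0,-0.06,0],"hand":2.1},{"dp":[-0.05,0,0.8],"dr":[0,-0.13,0],"hand":2.1},{"dp":[-0.12,0,1.25],"dr":[0,-0.2,0],"hand":2.1},{"dp":[-0.23,0,1.7],"dr":[0,-0.265,0],"hand":2.1},{"dp":[-0.23,0,1.7],"dr":[0,-0.265,0],"hand":2.1}]'; python3 -m pendant '[{"dp":[0,0,0.4],"dr":[0,-0.06,0],"hand":2.1},{"dp":[-0.05,0,0.8],"dr":[0,-0.13,0],"hand":2.1},{"dp":[-0.12,0,1.25],"dr":[0,-0.2,0],"hand":2.1},{"dp":[-0.23,0,1.7],"dr":[0,-0.265,0],"hand":2.1},{"dp":[-0.23,0,1.7],"dr":[0,-0.265,0],"hand":2.1}]'; python3 g.py; python3 -m pendant '[{"dp":[0,0,0.4],"dr":[0,-0.06,0],"hand":2.1},{"dp":[-0.05,0,0.8],"dr":[0,-0.13,0],"hand":2.1},{"dp":[-0.12,0,1.25],"dr":[0,-0.2,0],"hand":2.1},{"dp":[-0.23,0,1.7],"dr":[0,-0.265,0],"hand":2.1},{"dp":[-0.23,0,1.7],"dr":[0,-0.265,0],"hand":2.1}]';python3 g.py
```

```text
t: 32.35
tool_pos: [0.5894, 0.2214, 0.0842]
eef_rot: [0.482, 0.519, -0.517, -0.481]
wrist_force: [-8.1, -5.1, 2.8]
finger_gap: 0.0209
t: 32.85
tool_pos: [0.5702, 0.2184, 0.0842]
eef_rot: [-0.408, -0.577, 0.577, 0.409]
wrist_force: [-1.2, -0.3, 0.3]
finger_gap: 0.0213
t 32.85 p [0.5702 0.2184 0.0842] F [-1.2 -0.3  0.3] gap 0.0213
axes(cols)
 [[-0.332 -0.001 -0.943]
 [ 0.943  0.    -0.332]
 [ 0.001 -1.     0.001]]
q [ 0.37  0.23  0.05  1.39  0.   -1.54]
ang 109.1976917202747 0.0662558500037207
jaw-90 -250.5977579242459
t: 33.35
tool_pos: [0.5556, 0.2107, 0.0842]
eef_rot: [0.329, 0.626, -0.626, -0.329]
wrist_force: [0.1, -0.6, -0.9]
finger_gap: 0.0208
t 33.35 p [0.5556 0.2107 0.0842] F [ 0.1 -0.6 -0.9] gap 0.0208
axes(cols)
 [[-0.567  0.    -0.823]
 [ 0.823  0.    -0.567]
 [ 0.    -1.    -0.   ]]
q [ 0.36  0.19  0.    1.39  0.   -1.81]
ang 123.52390607149685 0.06583762926188105
jaw-90 -235.430866473614
```

```bash
python3 -m pendant '[{"dp":[0,0,0.4],"dr":[0,-0.06,0],"hand":2.1},{"dp":[-0.05,0,0.8],"dr":[0,-0.13,0],"hand":2.1},{"dp":[-0.12,0,1.3],"dr":[0,-0.2,0],"hand":2.1},{"dp":[-0.22,0,1.8],"dr":[0,-0.265,0],"hand":2.1},{"dp":[-0.22,0,1.8],"dr":[0,-0.265,0],"hand":2.1}]'; python3 g.py; python3 -m pendant '[{"dp":[0,0,0],"dr":[0,0,0],"hand":2.3},{"dp":[0,0,0],"dr":[0,0,0],"hand":3},{"dp":[0,0,0],"dr":[0,0,0],"hand":4},{"dp":[0,-2,0],"dr":[0,0,0],"hand":5},{"dp":[0,-6,0],"dr":[0,0,0],"hand":5}]';python3 -m pendant '[{"dp":[0,-4,0],"dr":[0,0,0],"hand":4},{"dp":[0,-8,0],"dr":[0,0,0],"hand":3},{"dp":[0,-8,0],"dr":[0,0,0],"hand":2},{"dp":[0,-8,0],"dr":[0,0,0],"hand":0},{"dp":[0,-8,0],"dr":[0,0,0],"hand":0}]'; python3 - <<'E'
from m import *
im=snapshot('top');cv2.imwrite('pics/top7.png',im[:,:,::-1]);crop(im,180,190,130,110,6,'pics/a34.png')
crop(snapshot('scene'),210,140,150,112,5.2,'pics/a35.png')
E
python3 g.py
```

```text
t: 33.85
tool_pos: [0.5416, 0.1985, 0.0842]
eef_rot: [0.243, 0.664, -0.664, -0.244]
wrist_force: [0.2, 1.1, -0.0]
finger_gap: 0.021
t 33.85 p [0.5416 0.1985 0.0842] F [ 0.2  1.1 -0. ] gap 0.0210
axes(cols)
 [[-0.763 -0.    -0.646]
 [ 0.646  0.    -0.763]
 [ 0.001 -1.    -0.   ]]
q [ 0.35  0.14 -0.04  1.38  0.   -2.09]
ang 139.69936105694563 0.06604313993925302
jaw-90 -220.26553738297753
t: 34.35
tool_pos: [0.5404, 0.1977, 0.1417]
eef_rot: [-0.241, -0.663, 0.665, 0.245]
wrist_force: [0.2, 0.1, 0.7]
finger_gap: 0.0501
t: 34.85
tool_pos: [0.5417, 0.1981, 0.2228]
eef_rot: [-0.242, -0.664, 0.665, 0.243]
wrist_force: [-0.3, 0.2, 0.1]
finger_gap: -0.0002
t 34.95 p [0.5415 0.198  0.2226] F [ 0.2 -0.4  0.2] gap -0.0003
axes(cols)
 [[-0.764 -0.002 -0.645]
 [ 0.645 -0.001 -0.764]
 [ 0.001 -1.     0.002]]
q [ 0.35  0.15  0.23  1.65 -0.   -2.09]
ang 140.12300630431068 0.06583340936845179
jaw-90 -220.14743117989414
```

View pics/a34.png

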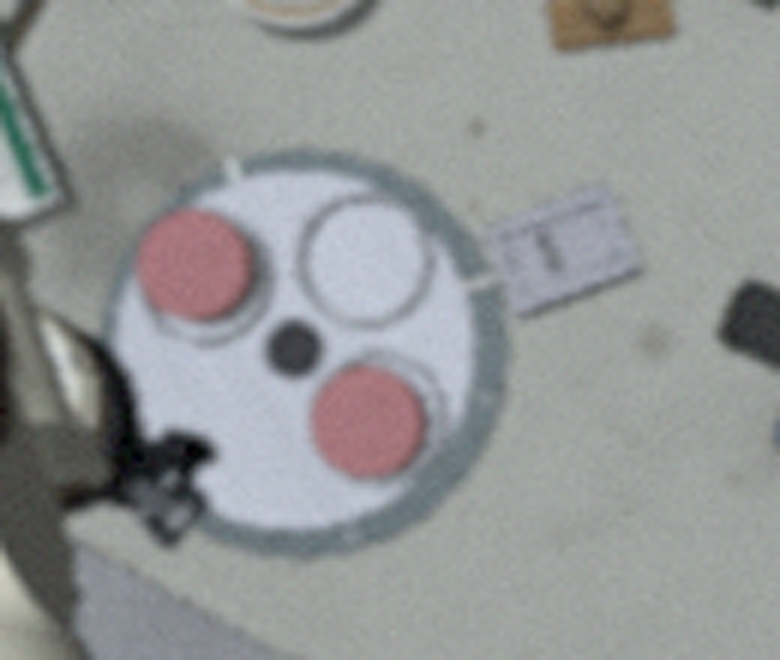

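View pics/a35.png

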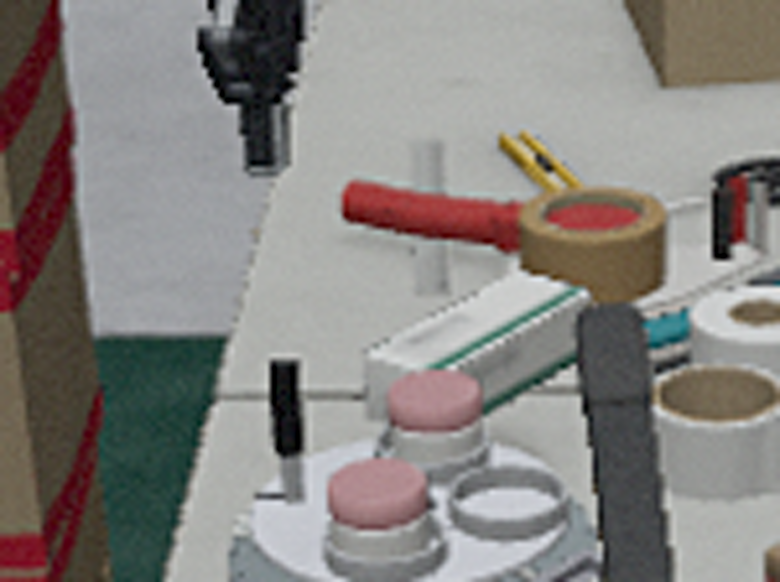

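```bash
python3 - <<'E'
from m import *
im=cv2.imread('pics/top7.png')[:,:,::-1]
crop(im,255,215,40,35,18,'pics/a36.png')
im=cv2.imread('pics/s5.png')[:,:,::-1]
crop(im,300,235,45,35,16,'pics/a37.png')
E
```

```text
(no output)
```

View pics/a36.png

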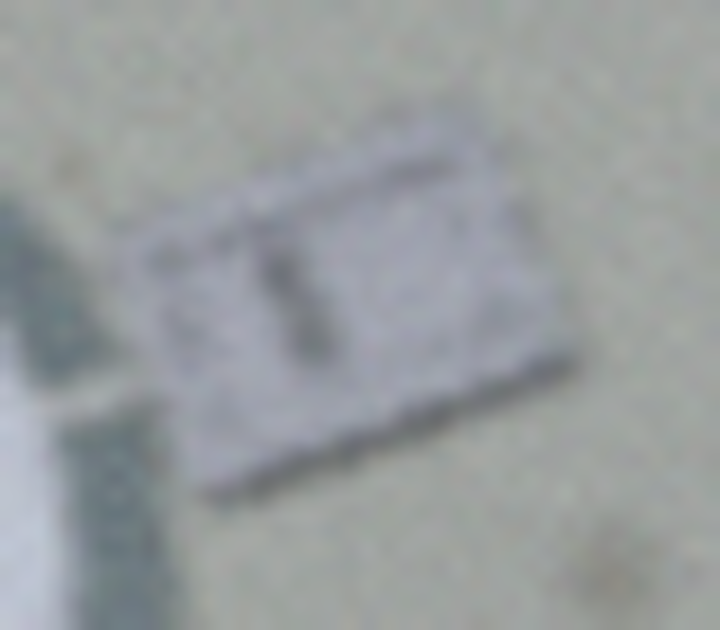

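View pics/a37.png

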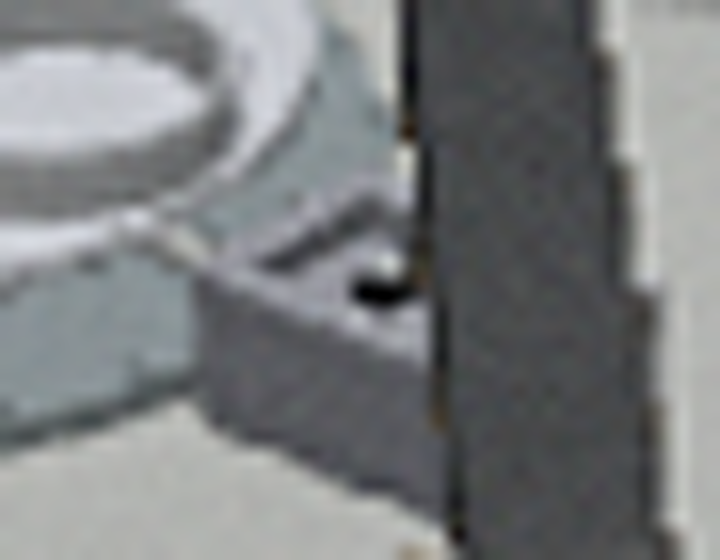

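```bash
python3 - <<'E'
from m import *
f=lambda x,y,z:onz('top',255+x/18,215+y/18,z)
c=[f(*p,.032) for p in((115,240),(460,100),(580,365),(215,495))]
for q in c: print(q.round(4))
print('housing c',np.mean(c,0),'dims',np.linalg.norm(c[1]-c[0]),np.linalg.norm(c[3]-c[0]))
d=(c[0]+c[3])/2-(c[1]+c[2])/2;print('slide dir',np.degrees(np.arctan2(d[1],d[0])))
n=f(298,305,.032);print('nib',n)
A=np.array([.592,.1558]);v=A-n[:2];print(np.hypot(*v),np.degrees(np.arctan2(v[1],v[0])))
for a in (109,109.5,110):
  print(a,n[:2]-.017*np.array([np.cos(np.radians(a)),np.sin(np.radians(a))]))
print('nib scene pred',(proj('scene',n)-[300,235])*16)
print('recess edge',f(150,262,.032),f(455,165,.032))
E
```

```text
[0.6464 0.0616 0.032 ]
[0.6679 0.0052 0.032 ]
[ 0.6242 -0.0135  0.032 ]
[0.6045 0.0461 0.032 ]
housing c [0.63574072 0.02485363 0.032     ] dims 0.060424870071936365 0.044702093530969676
slide dir 109.59336844709473
nib [0.63506913 0.03208927 0.032     ]
0.1309934923433362 109.1952476488063
109 [0.64060379 0.01601545]
109.5 [0.64074385 0.01606436]
110 [0.64088347 0.01611449]
nib scene pred [382.45876971 261.39431748]
recess edge [0.64264958 0.05599911 0.032     ] [0.65730898 0.00618218 0.032     ]
```

```bash
python3 - <<'E'
from m import *
print(dp([.6412,.0145,.12]))
E
python3 -m pendant '[{"dp":[0,0,0],"dr":[0,0.14,0],"hand":0},{"dp":[0,0,0],"dr":[0,0.28,0],"hand":0},{"dp":[0,0,0],"dr":[0,0.42,0],"hand":0},{"dp":[0,0,0],"dr":[0,0.56,0],"hand":0},{"dp":[0,0,0],"dr":[0,0.7,0],"hand":0}]';python3 -m pendant '[{"dp":[0,0,0],"dr":[0,0.14,0],"hand":0},{"dp":[0,0,0],"dr":[0,0.28,0],"hand":0},{"dp":[0,0,0],"dr":[0,0.42,0],"hand":0},{"dp":[0,0,0],"dr":[0,0.56,0],"hand":0},{"dp":[0,0,0],"dr":[0,0.7,0],"hand":0}]';python3 -m pendant '[{"dp":[0,0,0],"dr":[0,0.14,0],"hand":0},{"dp":[0,0,0],"dr":[0,0.28,0],"hand":0},{"dp":[0,0,0],"dr":[0,0.42,0],"hand":0},{"dp":[0,0,0],"dr":[0,0.56,0],"hand":0},{"dp":[0,0,0],"dr":[0,0.7,0],"hand":0}]';python3 - <<'E'
from m import *
s,Rm=st();z=Rm[:,2];print('jaw',np.degrees(np.arctan2(z[1],z[0])),dp([.6412,.0145,.15]))
E
```

```text
[-19.47  10.25   7.58]
t: 35.45
tool_pos: [0.5416, 0.198, 0.2229]
eef_rot: [-0.457, -0.539, 0.54, 0.458]
wrist_force: [0.6, -0.1, 0.0]
finger_gap: 0.0002
t: 35.95
tool_pos: [0.5416, 0.198, 0.223]
eef_rot: [-0.614, -0.349, 0.351, 0.615]
wrist_force: [0.6, 0.2, 0.2]
finger_gap: 0.0001
t: 36.45
tool_pos: [0.5416, 0.198, 0.2229]
eef_rot: [0.697, 0.117, -0.119, -0.697]
wrist_force: [0.1, -0.1, -0.1]
finger_gap: 0.0003
t 36.45 p [0.5416 0.198  0.2229] F [ 0.1 -0.1 -0.1] gap 0.0003
axes(cols)
 [[ 0.944 -0.002 -0.329]
 [ 0.329 -0.001  0.944]
 [-0.002 -1.    -0.   ]]
q [ 0.35  0.15  0.23  1.65 -0.    0.02]
jaw 109.20590842155228 [  3.39   7.29 -20.61]
```

```bash
python3 -m pendant '[{"dp":[0.7,0,-4],"dr":[0,0,0],"hand":0},{"dp":[1.4,0,-8],"dr":[0,0,0],"hand":0},{"dp":[2.0,0,-12],"dr":[0,0,0],"hand":0},{"dp":[2.7,0,-16],"dr":[0,0,0],"hand":0},{"dp":[3.4,0,-20.6],"dr":[0,0,0],"hand":0}]';python3 -m pendant '[{"dp":[0,0,0],"dr":[0,0,0],"hand":0},{"dp":[0,3,0],"dr":[0,0,0],"hand":0},{"dp":[0,7,0],"dr":[0,0,0],"hand":0},{"dp":[0,10,0],"dr":[0,0,0],"hand":0},{"dp":[0,10,0],"dr":[0,0,0],"hand":0}]';python3 - <<'E'
from m import *
a=snapshot('scene');cv2.imwrite('pics/s8.png',a[:,:,::-1]);crop(a,270,170,100,90,7,'pics/a38.png')
im=snapshot('top');crop(im,230,190,80,70,9,'pics/a39.png')
s,Rm=st();z=Rm[:,2];print('jaw',np.degrees(np.arctan2(z[1],z[0])),dp([.6412,.0145,.06]))
E
```

```text
t: 36.95
tool_pos: [0.6431, 0.0143, 0.2231]
eef_rot: [-0.697, -0.12, 0.121, 0.697]
wrist_force: [0.9, 0.4, 0.3]
finger_gap: 0.0001
t: 37.45
tool_pos: [0.64, 0.0156, 0.1184]
eef_rot: [-0.696, -0.117, 0.123, 0.697]
wrist_force: [-0.3, -0.3, -0.4]
finger_gap: -0.0
t 37.55 p [0.6424 0.0157 0.1242] F [-0.3  0.2  1.1] gap -0.0000
axes(cols)
 [[ 0.942 -0.001 -0.335]
 [ 0.335  0.     0.942]
 [-0.001 -1.     0.   ]]
q [ 0.02  0.3   0.21  1.49  0.   -0.32]
jaw 109.55865199879055 [-0.14  6.42 -0.07]
```

View pics/a38.png

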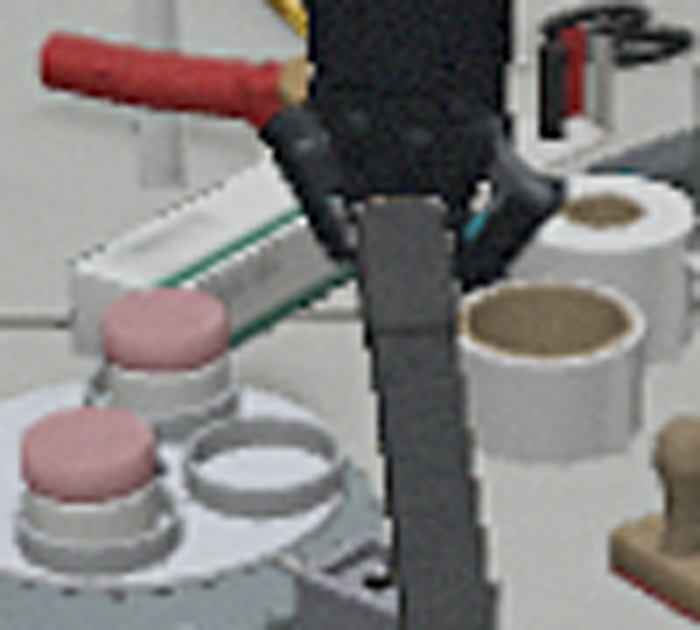

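View pics/a39.png

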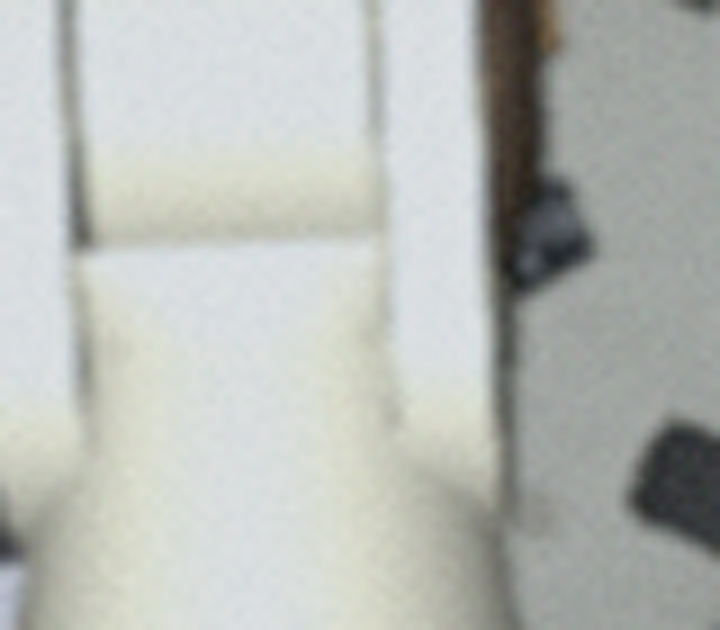

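```bash
python3 -m pendant '[{"dp":[-0.1,2,-0.1],"dr":[0,0,0],"hand":0},{"dp":[-0.1,4,-0.1],"dr":[0,0,0],"hand":0},{"dp":[-0.1,6,-0.1],"dr":[0,0,0],"hand":0},{"dp":[-0.1,7.5,-0.1],"dr":[0,0,0],"hand":0},{"dp":[-0.1,7.5,-0.1],"dr":[0,0,0],"hand":0}]';python3 -m pendant '[{"dp":[0,0,0],"dr":[0,0,0],"hand":0},{"dp":[0,0,0],"dr":[0,0,0],"hand":0},{"dp":[0,0,0],"dr":[0,0,0],"hand":0},{"dp":[0,0,0],"dr":[0,0,0],"hand":0},{"dp":[0,0,0],"dr":[0,0,0],"hand":0}]';python3 - <<'E'
from m import *
a=snapshot('scene');crop(a,270,170,100,90,7,'pics/a40.png')
s,Rm=st();z=Rm[:,2];print('jaw',np.degrees(np.arctan2(z[1],z[0])),dp([.6412,.0145,.026]))
E
```

```text
t: 38.05
tool_pos: [0.6419, 0.0143, 0.0485]
eef_rot: [-0.697, -0.12, 0.121, 0.697]
wrist_force: [-0.4, 0.3, 0.1]
finger_gap: -0.0001
t: 38.55
tool_pos: [0.6425, 0.0142, 0.0495]
eef_rot: [0.697, 0.12, -0.12, -0.697]
wrist_force: [0.5, -0.0, -0.4]
finger_gap: 0.0001
t 38.60 p [0.6424 0.0142 0.0494] F [-0.1  0.6 -0.6] gap -0.0003
axes(cols)
 [[ 0.942  0.    -0.335]
 [ 0.335 -0.     0.942]
 [ 0.    -1.    -0.   ]]
q [ 0.02  0.31  0.09  1.34 -0.   -0.32]
jaw 109.55159019493254 [-0.1   2.34  0.07]
```

View pics/a40.png

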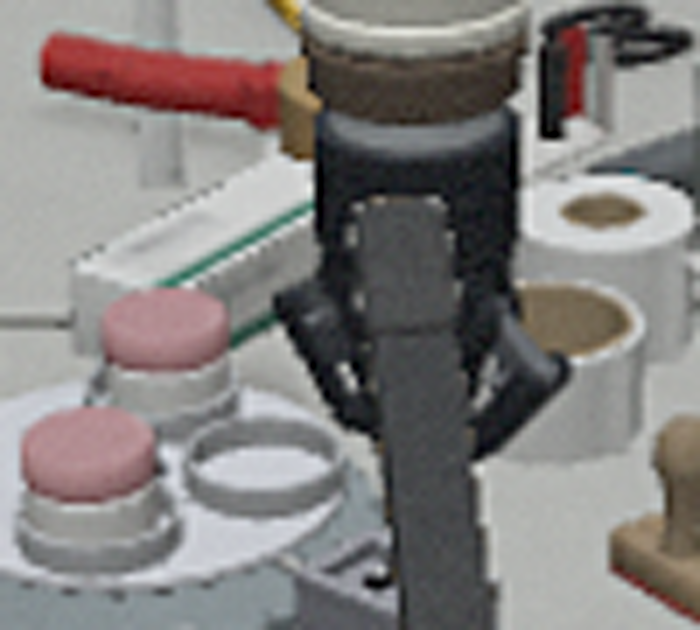

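```bash
python3 -m pendant '[{"dp":[-0.1,0.5,0],"dr":[0,0,0],"hand":0},{"dp":[-0.1,0.9,0],"dr":[0,0,0],"hand":0},{"dp":[-0.1,1.2,0],"dr":[0,0,0],"hand":0},{"dp":[-0.1,1.5,0],"dr":[0,0,0],"hand":0},{"dp":[-0.1,1.5,0],"dr":[0,0,0],"hand":0}]';python3 -m pendant '[{"dp":[0,0.1,0],"dr":[0,0,0],"hand":0},{"dp":[0,0.2,0],"dr":[0,0,0],"hand":0},{"dp":[0,0.3,0],"dr":[0,0,0],"hand":0},{"dp":[0,0.4,0],"dr":[0,0,0],"hand":0},{"dp":[0,0.4,0],"dr":[0,0,0],"hand":0}]'; python3 -m pendant '[{"dp":[0,0.1,0],"dr":[0,0,0],"hand":0},{"dp":[0,0.2,0],"dr":[0,0,0],"hand":0},{"dp":[0,0.3,0],"dr":[0,0,0],"hand":0},{"dp":[0,0.3,0],"dr":[0,0,0],"hand":0},{"dp":[0,0.3,0],"dr":[0,0,0],"hand":0}]';
```

```text
t: 39.1
tool_pos: [0.6411, 0.0138, 0.0334]
eef_rot: [-0.697, -0.12, 0.12, 0.697]
wrist_force: [-1.1, 0.0, -0.6]
finger_gap: -0.0001
t: 39.6
tool_pos: [0.6413, 0.0138, 0.03]
eef_rot: [-0.697, -0.12, 0.12, 0.697]
wrist_force: [-0.2, 0.0, 0.7]
finger_gap: -0.0
t: 40.1
tool_pos: [0.6414, 0.0138, 0.0271]
eef_rot: [-0.697, -0.12, 0.12, 0.697]
wrist_force: [0.3, -0.5, 0.4]
finger_gap: 0.0002
```

```bash
python3 -m pendant '[{"dp":[0,0.05,0.2],"dr":[0,0,0],"hand":0},{"dp":[0,0.05,0.4],"dr":[0,0,0],"hand":0},{"dp":[0,0.05,0.6],"dr":[0,0,0],"hand":0},{"dp":[0,0.05,0.8],"dr":[0,0,0],"hand":0},{"dp":[0,0.05,0.8],"dr":[0,0,0],"hand":0}]';python3 -m pendant '[{"dp":[0,0,0.1],"dr":[0,0,0],"hand":0},{"dp":[0,0,0.2],"dr":[0,0,0],"hand":0},{"dp":[0,0,0.3],"dr":[0,0,0],"hand":0},{"dp":[0,0,0.4],"dr":[0,0,0],"hand":0},{"dp":[0,0,0.4],"dr":[0,0,0],"hand":0}]';python3 - <<'E'
from m import *
a=snapshot('scene');crop(a,300,230,50,40,14,'pics/a41.png')
st()
E
```

```text
t: 40.6
tool_pos: [0.6386, 0.0217, 0.0267]
eef_rot: [-0.697, -0.12, 0.12, 0.697]
wrist_force: [-0.2, 0.2, -0.7]
finger_gap: 0.0001
t: 41.1
tool_pos: [0.6374, 0.0251, 0.0266]
eef_rot: [0.697, 0.12, -0.12, -0.697]
wrist_force: [-0.3, -0.9, -0.5]
finger_gap: -0.0002
t 41.15 p [0.6374 0.0252 0.0266] F [ 0.2 -1.   1.2] gap 0.0000
axes(cols)
 [[ 0.942  0.    -0.335]
 [ 0.335  0.     0.942]
 [ 0.    -1.    -0.   ]]
q [ 0.04  0.31  0.04  1.3   0.   -0.3 ]
```

View pics/a41.png

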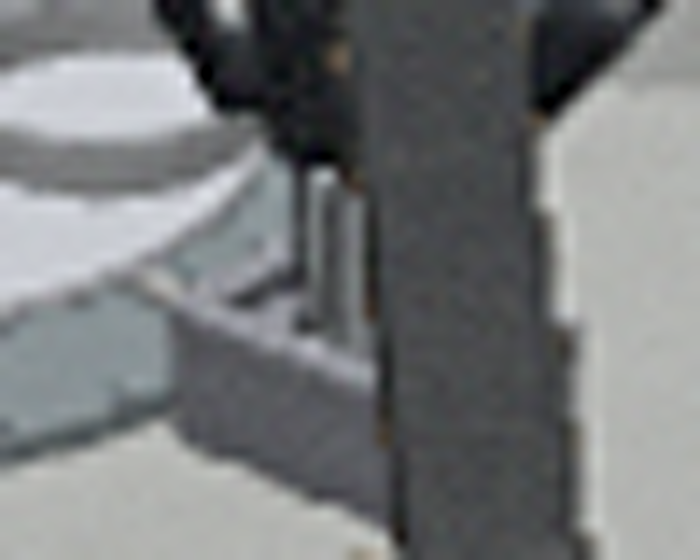

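```bash
python3 -m pendant '[{"dp":[0,0,0.1],"dr":[0,0,0],"hand":0},{"dp":[0,0,0.2],"dr":[0,0,0],"hand":0},{"dp":[0,0,0.3],"dr":[0,0,0],"hand":0},{"dp":[0,0,0.4],"dr":[0,0,0],"hand":0},{"dp":[0,0,0.4],"dr":[0,0,0],"hand":0}]';python3 -m pendant '[{"dp":[0,0,0.1],"dr":[0,0,0],"hand":0},{"dp":[0,0,0.2],"dr":[0,0,0],"hand":0},{"dp":[0,0,0.3],"dr":[0,0,0],"hand":0},{"dp":[0,0,0.4],"dr":[0,0,0],"hand":0},{"dp":[0,0,0.4],"dr":[0,0,0],"hand":0}]'
```

```text
t: 41.65
tool_pos: [0.636, 0.0291, 0.0267]
eef_rot: [-0.697, -0.12, 0.12, 0.697]
wrist_force: [0.4, -1.7, 0.1]
finger_gap: -0.0002
t: 42.15
tool_pos: [0.6346, 0.0328, 0.0267]
eef_rot: [-0.697, -0.12, 0.12, 0.697]
wrist_force: [0.5, -0.5, 0.1]
finger_gap: 0.0002
```

```bash
python3 -m pendant '[{"dp":[0,0,0.1],"dr":[0,0,0],"hand":0},{"dp":[0,0,0.2],"dr":[0,0,0],"hand":0},{"dp":[0,0,0.2],"dr":[0,0,0],"hand":0},{"dp":[0,0,0.2],"dr":[0,0,0],"hand":0},{"dp":[0,0,0.2],"dr":[0,0,0],"hand":0}]';python3 -m pendant '[{"dp":[0,0,0.1],"dr":[0,0,0],"hand":0},{"dp":[0,0,0.2],"dr":[0,0,0],"hand":0},{"dp":[0,0,0.2],"dr":[0,0,0],"hand":0},{"dp":[0,0,0.2],"dr":[0,0,0],"hand":0},{"dp":[0,0,0.2],"dr":[0,0,0],"hand":0}]';python3 - <<'E'
from m import *
a=snapshot('scene');crop(a,300,230,50,40,14,'pics/a42.png')
st()
E
```

```text
t: 42.65
tool_pos: [0.6342, 0.034, 0.0267]
eef_rot: [0.697, 0.12, -0.12, -0.697]
wrist_force: [1.8, -5.2, -0.1]
finger_gap: -0.0003
t: 43.15
tool_pos: [0.6341, 0.0344, 0.0267]
eef_rot: [0.698, 0.12, -0.119, -0.696]
wrist_force: [5.4, -12.2, -1.4]
finger_gap: -0.0001
t 43.20 p [0.6341 0.0344 0.0267] F [  4.7 -11.8  -1.1] gap -0.0002
axes(cols)
 [[ 0.943  0.002 -0.333]
 [ 0.333 -0.004  0.943]
 [ 0.    -1.    -0.004]]
q [ 0.06  0.3   0.03  1.3  -0.   -0.28]
```

View pics/a42.png

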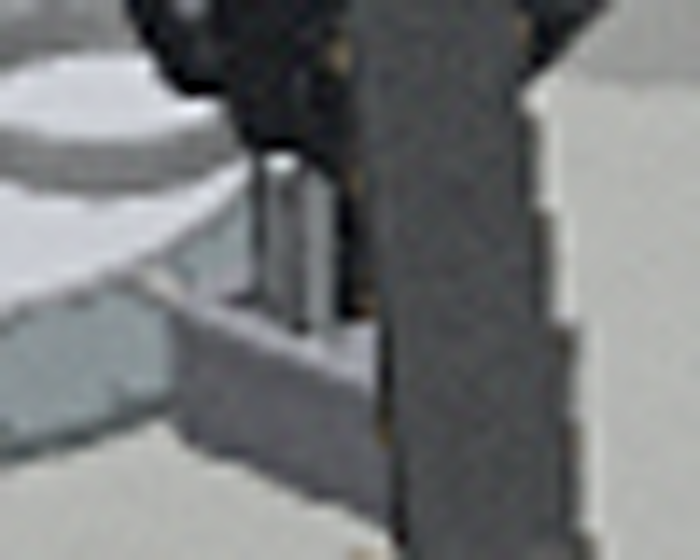

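```bash
python3 -m pendant '[{"dp":[0,0,-0.5],"dr":[0,0,0],"hand":0},{"dp":[0,0,-1.0],"dr":[0,0,0],"hand":0},{"dp":[0,0,-1.0],"dr":[0,0,0],"hand":0},{"dp":[0,-2,-1.0],"dr":[0,0,0],"hand":0},{"dp":[0,-6,-1.0],"dr":[0,0,0],"hand":0}]';python3 -m pendant '[{"dp":[0,-5,0],"dr":[0,0,0],"hand":0},{"dp":[0,-10,0],"dr":[0,0,0],"hand":0},{"dp":[0,-15,0],"dr":[0,0,0],"hand":0},{"dp":[0,-18,3],"dr":[0,0,0],"hand":0},{"dp":[0,-18,6],"dr":[0,0,0],"hand":0}]';python3 -m pendant '[{"dp":[-5,0,5],"dr":[0,0,0],"hand":0},{"dp":[-10,0,8],"dr":[0,0,0],"hand":0},{"dp":[-15,0,11],"dr":[0,0,0],"hand":0},{"dp":[-20,0,14],"dr":[0,0,0],"hand":0},{"dp":[-22,0,18],"dr":[0,0,0],"hand":0}]';python3 - <<'E'
from m import *
im=snapshot('top');cv2.imwrite('pics/top9.png',im[:,:,::-1]);crop(im,180,180,130,110,6,'pics/a43.png')
crop(im,255,215,40,35,18,'pics/a44.png')
a=snapshot('scene');cv2.imwrite('pics/s9.png',a[:,:,::-1]);crop(a,225,150,160,120,5,'pics/a45.png')
st()
E
```

```text
t: 43.7
tool_pos: [0.6346, 0.0273, 0.0838]
eef_rot: [-0.696, -0.118, 0.122, 0.697]
wrist_force: [1.0, -0.3, 0.7]
finger_gap: -0.0
t: 44.2
tool_pos: [0.6174, 0.0842, 0.272]
eef_rot: [-0.697, -0.122, 0.117, 0.697]
wrist_force: [-0.2, 0.8, 0.0]
finger_gap: 0.0003
t: 44.7
tool_pos: [0.3789, 0.1623, 0.2667]
eef_rot: [-0.697, -0.12, 0.12, 0.697]
wrist_force: [0.4, 1.5, 0.3]
finger_gap: -0.0001
t 44.80 p [0.3772 0.1642 0.268 ] F [1.9 0.3 0.6] gap -0.0000
axes(cols)
 [[ 0.941  0.001 -0.338]
 [ 0.338  0.002  0.941]
 [ 0.002 -1.     0.002]]
q [ 0.41 -0.22 -0.05  1.75  0.    0.06]
```

View pics/a43.png

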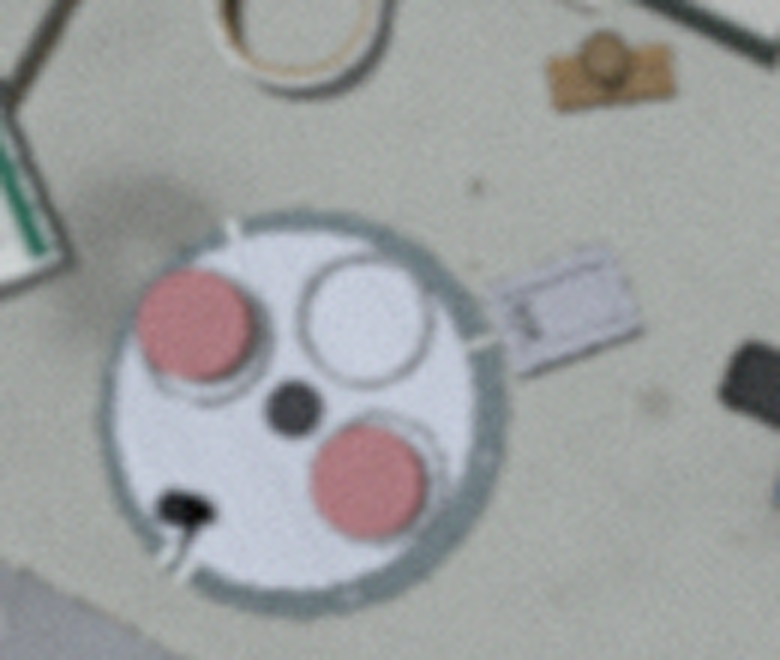

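View pics/a44.png

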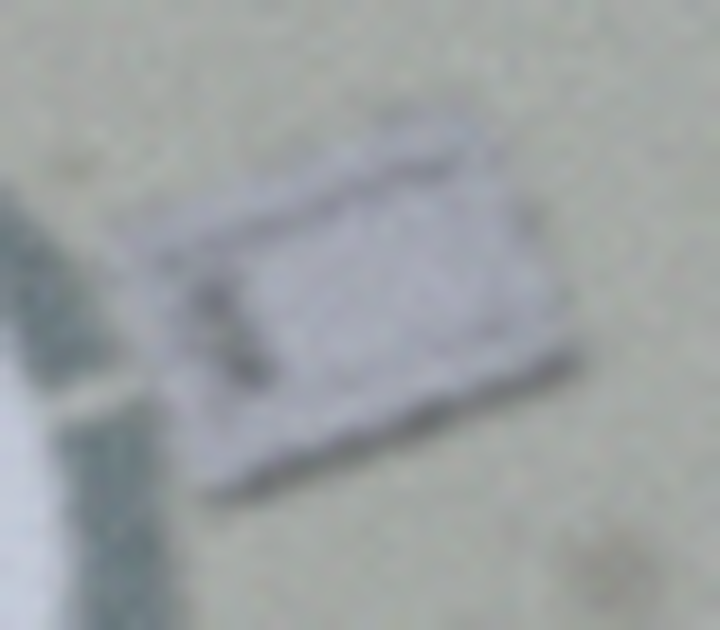

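View pics/a45.png

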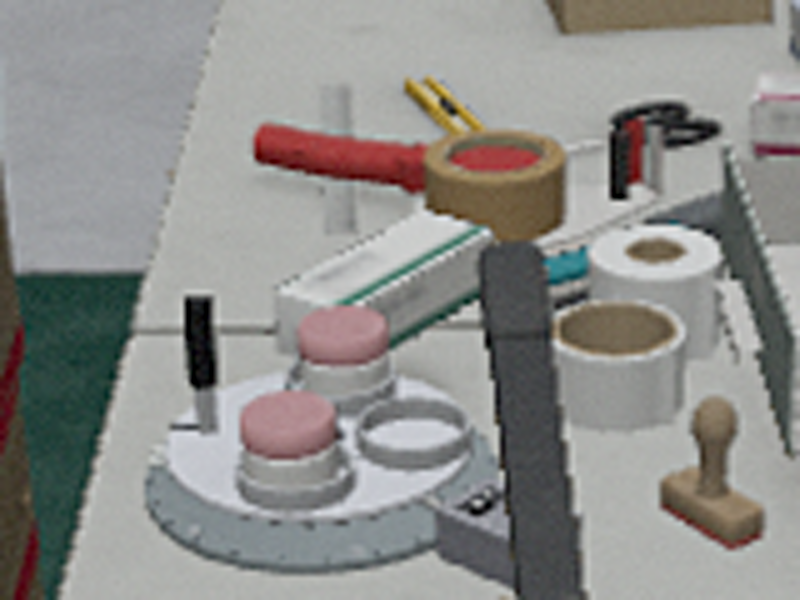

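```bash
python3 -c "
from cell import robot
print(robot.close_job())"
```

```text
the job is handed in; nothing more can be done
None
```

The order is done and handed in at about 45 s, well inside the 210 s limit. There were two pink-lidded jars, and I left the turquoise look-alike alone.

- **Loading:** I turned the post two clicks clockwise to the single loading mark.
- **Jars:** One jar is in ring 3 and the other in ring 1, both upright. They stayed upright through the turn.
- **Packing:** I turned the stand eight clicks anticlockwise to the double packing mark. In the last top view the post points at that mark.
- **Lock:** I pushed the nib towards the stand until it hit a hard stop at about 13 N. The top pictures show it moved about 11.5 mm against the nominal 12 mm; I could not measure it more finely.
- **Surroundings:** The product box and rubber stamp look unmoved, and the arm finished clear of everything.
- **Disagreements:** The two cameras put the rings about 3 mm apart, so I aimed between the two readings. Neither jar caught on its ring going in. There was also a brief 10 N force during one click on the packing turn, gone by the next reading.

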